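# Close the tip box and shut its drawer

## Robot

A 7-joint arm with a two-finger parallel gripper is mounted at the origin on a cart in front of the work surface, level with it; the furniture and walls round the work are solid. World frame = base frame: x ahead of the robot, y to its left, z up, the work surface at z = 0. Lengths are in m, angles in rad, forces in N, time in s.
With the tool pointing down it reaches from about 0.4 to 0.875 m from the base axis. Payload 19.3 kg.
Tool frame: the origin (TCP) lies at the very end of the fingers, on their centre line; the grasp point (between the pads) lies 19 mm behind it (bot.pinch_z is the distance from the TCP to the grasp point, in m); y points along the fingers, x is the direction in which the jaws open and shut, and the axes are right-handed (so a half turn about y gives the same grasp; the last joint's range is limited). The gripper opens to 85 mm and grips with 20 to 120 N. Pads are 22 mm wide; open, the fingers measure 114 mm over their backs; the gripper's body (76 mm by 85 mm) begins 54 mm behind the grasp point. The pads swing forward as they close: fully open they stand 13 mm farther back than shut.
Start: joints at [1.264, 0.521, -0.036, 1.599, 0.021, 1.021, -0.113], TCP at [0.147, -0.608, 0.197] pointing down, gripper open.
Joint ranges: [-2.91, 2.91], [-0.3, 2.13], [-1.5, 1.42], [0.17, 2.43], [-1.26, 4.41], [0.16, 1.93], [-2.52, 2.52]. Speed limits (rad/s): [1.89, 1.89, 2.39, 2.39, 3.01, 3.01, 3.01].

## Interface

Orientations are given as [roll, pitch, yaw] about the fixed x, y, z axes, in that order (R = Rz(yaw) Ry(pitch) Rx(roll)).
In Python, from workcell import bot gives the robot as it stands. The module is installed in compiled form; this text tells all that it offers.
- The arm moves only by the tool arm_command, never from a script. Its argument "moves" is a list of rows, each an object of numbers: "rx", "ry", "rz": the turn, a rotation vector about the tool's x, y, z in rad; "x", "y", "z": the shift along the tool's x, y, z in cm; "gripper": the opening, from -1 (shut) to 1 (fully open). In form: [{"rx": .., "ry": .., "rz": .., "x": .., "y": .., "z": .., "gripper": ..}, ...]. A call has 1 to 5 rows; each row is the pose to reach, as a shift and turn from the pose commanded when the call began, along the tool's axes at that moment; what a row does not reach only later rows make up. A row lasts 1/12 s, in which the tool goes at most 41.7 mm and 7.16 degrees, less where a joint would pass 70% of its speed; a pose out of reach is approached as far as the arm can. A call with a gripper value outside its range is refused whole. The fingers move at their own pace and stop on an object; "squeeze" is the grip in N (left out, the last holds). Time passes only in rows, so rows that repeat a pose let the fingers close. It gives the time, the measured TCP pose, the force and the opening at its end, in the units of the state.
- bot.observe(): the state, without advancing time (a new reading comes with each control period).
- bot.grab_frame(name): name is "side" or "top" or "wrist"; returns (picture, depth): 480x640x3 uint8, red, green, blue; 480x640 float32, m along the optical axis (not along the pixel's ray), 0 where there is no reading.
- bot.camera_model(name): a dict with "vfov" (degrees; the focal length in pixels is half the picture's height over the tangent of half this angle, whatever the lens; pixels are square), "cx", "cy" (the principal point, pixels), "extrinsics" (4x4, takes a point from camera to world coordinates); the wrist camera has in their place "mount" (4x4, takes a point from camera to tool coordinates, whose origin is the TCP and whose axes are the tool frame's). Camera axes: x right, y down, z forward; pixel columns grow to the right and rows downward; lengths in m; the calibration is good to about 2 mm. A picture is of the moment at which its call begins: read the wrist's pose just before it. camera_model takes no time and is no camera call.
- bot.job_done(): hands the job in, once; it reports no verdict.
Trained networks look in the newest picture that a camera, given by its name, has taken for a name from the list of things; names that differ only in an ending like _2 or _b are one class to them, and where a whole thing is asked for, a point or a joint stands for the part that bears it (a point fixed in the world has none). Each returns a list of dicts, best first, with "p" (0 to 1); they miss things now and then, are a little off and sometimes report something else, mostly with a low value. They report only what shows in the picture. A call takes as long as a camera call. They do not tell look-alikes from the thing itself.
- bot.spot_in(name, camera): "box" ([left, top, right, bottom] in pixels, round what is visible of it).
- bot.masks_of(name, camera): "mask" (480x640 bool, what is visible of it) and "box" ([left, top, right, bottom] in pixels, round what is visible of it).
The state is a dict: "clock": time; "qpos": joint angles; "qd": joint speeds; "joint_efforts": joint torques, N m; "position": TCP position; "tool_rot": TCP orientation; "force": force on the tool from outside, world axes, zero at the start; "moment": the same for the moment, N m; "grip_width": finger opening in m.
Only numpy, scipy, OpenCV 4.12 (cv2) and the standard library are available. Lean on these libraries where they do the work, as an engineer would, in place of code of your own. Each camera call takes 0.05 s, during which the arm holds its last target.

## Task

Put the pipette tips away: with the fingertips, push the raised lid of the orange tip box over until the box is fully closed, and only then push the drawer in which the box stands all the way shut. Only push: leave the box standing in its drawer, do not lift it, and do not disturb the other things on the bench.

Things in the scene. Friction and masses are not known exactly. Their poses are not given: they have to be found in the camera images.
- unit: White bench-top drawer unit with two blue drawer fronts, fixed to the bench; 240 mm deep (its x), 250 mm wide (its y), 190 mm high. Origin: centre of its underside, on the worktop. Its front faces its own -x, and the upper drawer slides out along its own -x; the lower drawer stays shut. The plane of the closed fronts' outer faces is 120 mm from the origin; the body behind the fronts begins at 105 mm.
- drawer (a joint): Opening of the upper drawer in m: 0 = fully shut, 0.19 = fully out. It slides with about 1.5 N of friction and stays where it is left. Tray inside: 194 mm deep, 204 mm wide, walls 36 mm high, inner floor 105 mm above the worktop. With the lid of the tip box raised, the lid stands higher than the drawer's opening (178 mm above the worktop).
- drawer_front (a point): Middle of the top edge of the upper drawer's blue front, on its outer face, 178 mm above the worktop; moves with the drawer. Axes as the unit's. The front is flat, 244 mm wide and 83 mm high; below this point a steel bar pull 90 mm long stands 24 mm proud of the face; the bar's top is 59 mm below this point, and nothing stands out from the face above the bar.
- tips: Orange pipette-tip box, loose in the drawer; about 80 mm deep (its x), 155 mm long (its y), 58 mm high when closed, about 0.3 kg. Origin: centre of its underside. The lid's hinge runs along the box's y, at x = +40 mm, z = +41 mm from the origin (the side towards the unit); the lid's free edge closes onto the side at -x.
- tips_lid (a joint): Lid angle of the orange box in rad: 0 = closed, 1.57 = upright, 1.92 = fully open, leaning back towards the unit. Damped hinge moved by well under 2 N at the free edge: it rests while near upright or leaning back, and once well past upright it sinks shut slowly by its own weight over a few seconds; it can be helped down and pressed home from above.
- lid_edge (a point): Middle of the lid's free edge, on its upper (outer) face, 80 mm from the hinge measured along the lid and 17 mm outward of it; moves with the lid. Axes as the lid's (equal to the box's when closed): x runs along the lid from free edge to hinge, z points out of the lid's outer face. The outer face is the one that looks to the unit while the lid is raised.
- tape: Teal roll of tape, 52 mm across and 19 mm high, loose on top of the unit. Origin: centre of its underside. Leave alone.
- flask: Round flask with green contents and a stopper, 72 mm across, 137 mm high, loose. Origin: centre of its underside. Leave alone.
- jar: Specimen jar with black cap, 56 mm across, 88 mm high, loose. Origin: centre of its underside. Leave alone.
- dish: Petri dish, 94 mm across, 15 mm high, loose. Origin: centre of its underside. Leave alone.
- green_box: Closed green tip box, 82 x 122 x 38 mm, loose. Origin: centre of its underside. Leave alone.
- bottle: Clear bottle with blue cap, 68 mm across, 138 mm high, loose. Origin: centre of its underside. Leave alone.
Mind the look-alikes: they are no part of the job. There is more than one size of the tips; the one meant has the size given above.

How it is judged:
By the outcome, as a careful person would: the job done as asked, in the order asked, and still so for the second after the job is handed in, with the robot touching nothing.
It also fails if it takes over 48 s, if anything falls off the work surface, if the arm or the gripper's body presses on something with over 40 N, if the wrist force passes 120 N, or if a joint passes its speed limit or range.

## Working session

There is one attempt and no reset: what is moved stays moved. The work goes in short steps, Python scripts to look and compute and a tool call to move; the robot and the scene stay as the last step left them, time stands still between calls to the robot, and variables do not carry over. Pictures are saved under pics/ and viewed, and the job is handed in when it is done.

Besides the shell and the picture viewer there is one more tool, called after ">>>" by a JSON object that holds its "api" and its "payload", one argument or row to a line. arm_command: Moves the arm, as the interface text tells. Its arguments: {"type":"object","properties":{"moves":{"type":"array"},"squeeze":{"type":"number"}},"required":["moves"]}

```bash
mkdir -p pics
cat > h.py <<'E'
import numpy as np, cv2
from workcell import bot
from scipy.spatial.transform import Rotation as R
def save(n,im): cv2.imwrite('pics/'+n, cv2.cvtColor(im,cv2.COLOR_RGB2BGR))
def cloud(d,cam,T=None):
    m=bot.camera_model(cam); f=240/np.tan(np.radians(m['vfov'])/2)
    v,u=np.mgrid[0:480,0:640]
    P=np.stack([(u-m['cx'])/f*d,(v-m['cy'])/f*d,d,np.ones_like(d)],-1)
    E=np.array(m['extrinsics']) if 'extrinsics' in m else T@np.array(m['mount'])
    return (P@E.T)[...,:3]
E
python3 - <<'E'
from h import *
s=bot.observe(); print(s)
for c in ['side','top']:
    im,d=bot.grab_frame(c); save(c+'1.png',im); np.save(c+'1.npy',cloud(d,c)); np.save(c+'1d.npy',d)
    print(c,bot.camera_model(c))
    for n in ['tips','drawer_front','tips_lid']:
        print(n,[(round(o['p'],2),o['box']) for o in bot.spot_in(n,c)])
E
```

```text
{'clock': 0.0, 'qpos': array([ 1.26380617,  0.52199852, -0.03634134,  1.59998109,  0.0212102 ,
        1.021126  , -0.11278753]), 'qd': array([-0.00056203, -0.00127268, -0.00121219,  0.00051084,  0.00096857,
       -0.00024955, -0.00070643]), 'joint_efforts': array([-1.19516029e-03, -9.27091670e+01,  1.97974026e+00, -3.69934058e+01,
        1.78511767e-02,  8.08464159e-03, -9.64827927e-05]), 'position': array([ 0.14649406, -0.6072067 ,  0.1964449 ]), 'tool_rot': array([-1.57087913e+00,  1.12454472e-03, -1.33398679e+00]), 'force': array([-0.23151992,  0.61442664, -0.16796239]), 'moment': array([ 0.04446119, -0.02437817,  0.00541875]), 'grip_width': 0.08573867960319072}
side {'vfov': 56.57733390208615, 'cx': 315.142976411925, 'cy': 237.02418364919976, 'extrinsics': array([[-0.88689093, -0.29820701,  0.3528414 ,  0.14868705],
       [-0.4617814 ,  0.5499141 , -0.69595432,  0.92040175],
       [ 0.01350599, -0.78017118, -0.62542028,  0.89555622],
       [ 0.        ,  0.        ,  0.        ,  1.        ]])}
tips [(0.95, [317.2, 175.1, 374.5, 223.0]), (0.8, [310.3, 257.7, 351.5, 287.9])]
drawer_front [(0.97, [299.1, 194.6, 385.1, 251.2]), (0.15, [314.4, 299.8, 335.6, 340.8])]
tips_lid [(0.96, [310.4, 259.5, 352.7, 282.3]), (0.62, [322.4, 174.0, 373.2, 206.3])]
top {'vfov': 53.45415965883851, 'cx': 319.0547303777955, 'cy': 232.89347731855537, 'extrinsics': array([[ 0.01687602, -0.98976082,  0.14173466,  0.38757806],
       [-0.99965883, -0.01952865, -0.01734535,  0.07245585],
       [ 0.01993564, -0.14139359, -0.98975271,  1.23756886],
       [ 0.        ,  0.        ,  0.        ,  1.        ]])}
tips [(0.78, [344.4, 184.3, 419.8, 266.1]), (0.73, [301.4, 223.6, 329.9, 265.7])]
drawer_front [(0.89, [319.3, 178.7, 433.4, 295.7])]
tips_lid [(0.71, [375.4, 184.9, 424.4, 258.4]), (0.56, [304.4, 226.2, 326.7, 269.3])]
```

View pics/side1.png

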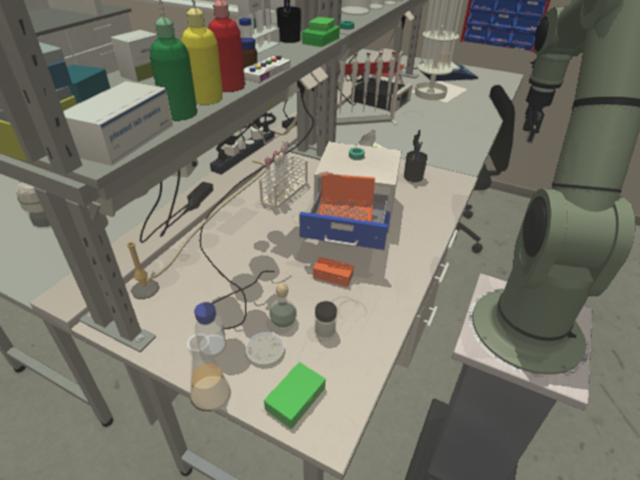

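View pics/top1.png

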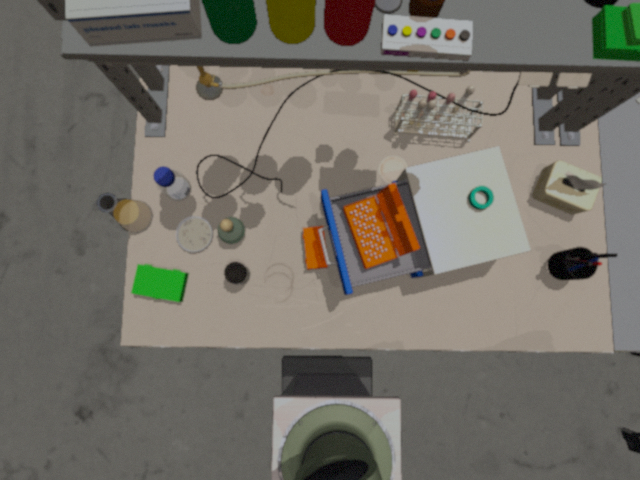

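Run:
```python
import cv2
a=cv2.imread('pics/side1.png')[150:310,270:430]; b=cv2.imread('pics/top1.png')[150:310,290:450]
cv2.imwrite('pics/crop1.png',cv2.resize(cv2.hconcat([a,b]),(800,400),interpolation=cv2.INTER_CUBIC))
```

```text
(no output)
```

View pics/crop1.png

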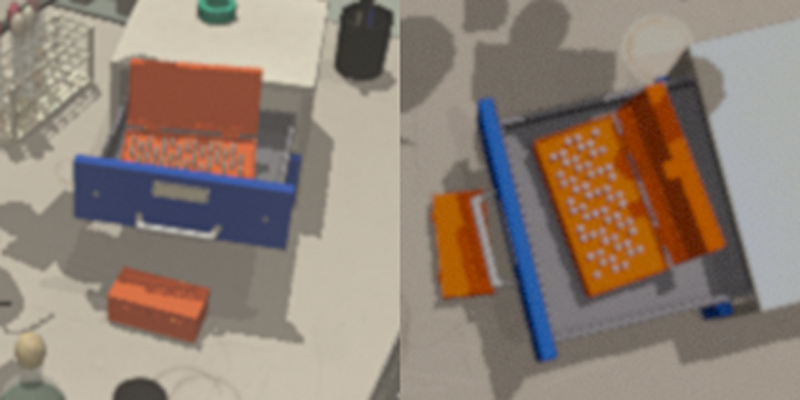

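The box in the drawer (top camera about (380,225), side camera about (346,200)) has its lid raised and is the large one, so it fits the description. The small closed orange box on the bench (top camera about (317,248)) is the look-alike. Next I measure the poses.

Run:
```python
import numpy as np,cv2
P=np.load('top1.npy'); im=cv2.imread('pics/top1.png')
hsv=cv2.cvtColor(im,cv2.COLOR_BGR2HSV)
v,u=np.mgrid[0:480,0:640]
def rect(m,n):
    p=P[m]; r=cv2.minAreaRect(p[:,:2].astype(np.float32)); print(n,len(p),'c',np.round(r[0],4),'size',np.round(r[1],4),'ang',round(r[2],2),'z',np.round(np.percentile(p[:,2],[2,50,98]),4)); print(np.round(cv2.boxPoints(r),4).tolist()); return p
m=(abs(P[...,2]-.19)<.012)&(u>405)&(u<535)&(v>140)&(v<280)&(hsv[...,1]<60)
m=cv2.morphologyEx(m.astype(np.uint8),cv2.MORPH_OPEN,np.ones((5,5)))>0
rect(m,'unit top')
blue=(hsv[...,0]>100)&(hsv[...,0]<125)&(hsv[...,1]>120)&(u>310)&(u<365)&(v>170)&(v<300)&(abs(P[...,2]-.178)<.01)
p=rect(blue,'front')
org=(hsv[...,0]<18)&(hsv[...,1]>150)&(u>335)&(u<425)&(v>170)&(v<275)
p=P[org]; print(np.histogram(p[:,2],20))
rect(org&(abs(P[...,2]-.147)<.008),'base')
rect(org&(P[...,2]>.17),'lid')
rect(org&(P[...,2]>.21),'lidtop')
S=np.load('side1.npy'); imS=cv2.imread('pics/side1.png'); h2=cv2.cvtColor(imS,cv2.COLOR_BGR2HSV)
org=(h2[...,0]<18)&(h2[...,1]>120)&(S[...,2]>.16); org[:, :310]=0; org[:,385:]=0; org[:165]=0; org[230:]=0
p=S[org]; print('side lid',len(p),np.percentile(p,[2,50,98],axis=0).round(4))
```

```text
unit top 10415 c [ 0.6014 -0.2794] size [0.2508 0.2273] ang 14.69 z [0.186  0.1902 0.1942]
[[0.4512999951839447, -0.2012999951839447], [0.508899986743927, -0.4212000072002411], [0.7515000104904175, -0.35760000348091125], [0.6938999891281128, -0.13770000636577606]]
front 634 c [0.5232 0.0151] size [0.2419 0.0136] ang 14.73 z [0.1712 0.1779 0.1821]
[[0.40450000762939453, -0.008999999612569809], [0.40799999237060547, -0.022199999541044235], [0.6419000029563904, 0.03929999843239784], [0.6384999752044678, 0.052400000393390656]]
(array([2378,  413,  535,    0,    0,    0,    0,    0,    0,    0,    0,
          0,    0,    0,    0,    0,    0,    0,    0,   14]), array([0.10076572, 0.15760588, 0.21444604, 0.27128619, 0.32812635,
       0.38496651, 0.44180666, 0.49864682, 0.55548698, 0.61232713,
       0.66916729, 0.72600745, 0.7828476 , 0.83968776, 0.89652792,
       0.95336808, 1.01020823, 1.06704839, 1.12388855, 1.1807287 ,
       1.23756886]))
base 1470 c [ 0.5549 -0.0759] size [0.154  0.1006] ang 20.49 z [0.1391 0.1424 0.1529]
[[0.4650999903678894, -0.05570000037550926], [0.5002999901771545, -0.14990000426769257], [0.644599974155426, -0.09600000083446503], [0.6093999743461609, -0.0017999999690800905]]
lid 797 c [ 0.4847 -0.0684] size [0.1368 0.3137] ang 58.15 z [0.1712 0.221  0.2316]
[[0.31540000438690186, -0.043699998408555984], [0.5819000005722046, -0.2092999964952469], [0.6541000008583069, -0.09309999644756317], [0.38760000467300415, 0.07249999791383743]]
lidtop 552 c [ 0.4829 -0.0686] size [0.1311 0.3142] ang 56.71 z [0.2175 0.2224 1.2376]
[[0.3156000077724457, -0.03720000013709068], [0.5781999826431274, -0.20960000157356262], [0.6502000093460083, -0.10000000149011612], [0.38760000467300415, 0.07249999791383743]]
side lid 1042 [[ 0.5059 -0.1545  0.1613]
 [ 0.5745 -0.126   0.1909]
 [ 0.6431 -0.0928  0.2251]]
```

Run:
```python
import numpy as np,cv2
for c,(u0,u1,v0,v1) in {'top':(335,425,170,275),'side':(310,385,165,230)}.items():
    P=np.load(c+'1.npy'); h=cv2.cvtColor(cv2.imread(f'pics/{c}1.png'),cv2.COLOR_BGR2HSV)
    v,u=np.mgrid[0:480,0:640]
    m=(h[...,0]<18)&(h[...,1]>120)&(u>u0)&(u<u1)&(v>v0)&(v<v1)&(P[...,2]<.3)
    l=P[m&(P[...,2]>.175)]
    for q in range(3):
        c0=l.mean(0);U,S,V=np.linalg.svd(l-c0,full_matrices=False);n=V[2]; r=(l-c0)@n; l=l[abs(r)<.004]
    print(c,len(l),'lid c',c0.round(4),'n',n.round(3),'lean deg',np.degrees(np.arcsin(abs(n[2]))).round(1),'yaw dir', np.degrees(np.arctan2(n[0],n[1])).round(1),'max',np.percentile(l,[1,99],axis=0).round(3).tolist())
    b=P[m&(abs(P[...,2]-.147)<.009)]
    # box frame for yaw 18
    for yaw in (14.7,20.5):
        t=np.radians(yaw); ex=np.array([np.sin(t),-np.cos(t)]); ey=np.array([np.cos(t),np.sin(t)])
        print(yaw,'base', np.percentile(b[:,:2]@ex,[1,99]).round(4),np.percentile(b[:,:2]@ey,[1,99]).round(4),'lid',np.percentile(l[:,:2]@ex,[1,99]).round(4),np.percentile(l[:,:2]@ey,[1,99]).round(4))
P=np.load('top1.npy');h=cv2.cvtColor(cv2.imread('pics/top1.png'),cv2.COLOR_BGR2HSV)
for n,(u0,u1,v0,v1) in {'tape':(465,500,180,215),'cup':(545,620,245,285),'pad':(538,605,160,215),'small':(300,332,220,272),'rack':(385,485,85,150)}.items():
    p=P[v0:v1,u0:u1].reshape(-1,3); p=p[(p[:,2]>(.196 if n=='tape' else .02))&(p[:,2]<.6)]; print(n,np.percentile(p,[2,98],axis=0).round(3).tolist())
# tallest per region near path
p=P.reshape(-1,3); k=(p[:,0]>.3)&(p[:,0]<.75)&(p[:,1]>-.6)&(p[:,1]<.2)&(p[:,2]>.24)&(p[:,2]<1.1); print(k.sum(), p[k][:10])
```

```text
top 392 lid c [ 0.5732 -0.128   0.2058] n [-0.351  0.936  0.01 ] lean deg 0.6 yaw dir -20.6 max [[0.504, -0.155, 0.175], [0.645, -0.1, 0.227]]
14.7 base [0.1621 0.2674] [0.4409 0.5944] lid [0.2597 0.2791] [0.448  0.5978]
20.5 base [0.2166 0.3147] [0.4174 0.5692] lid [0.317  0.3248] [0.4175 0.5683]
side 477 lid c [ 0.5754 -0.1279  0.195 ] n [ 0.351 -0.93  -0.11 ] lean deg 6.3 yaw dir 159.3 max [[0.506, -0.155, 0.176], [0.644, -0.1, 0.222]]
14.7 base [0.1794 0.2702] [0.443  0.5954] lid [0.2591 0.28  ] [0.4505 0.5971]
20.5 base [0.2282 0.3173] [0.4185 0.5692] lid [0.3169 0.3255] [0.4204 0.5675]
tape [[0.599, -0.33, 0.197], [0.648, -0.281, 0.213]]
cup [[0.454, -0.622, 0.023], [0.528, -0.546, 0.187]]
pad [[0.63, -0.649, 0.025], [0.746, -0.519, 0.138]]
small [[0.473, 0.027, 0.033], [0.574, 0.089, 0.175]]
rack [[0.831, -0.351, 0.032], [0.908, -0.151, 0.192]]
0 []
```

>>> {"api": "arm_command", "payload": {
  "moves": [
    {"y":-4,"gripper":-1},
    {"x":-1,"y":-7,"z":2,"gripper":-1},
    {"x":-3,"y":-10,"z":4.5,"gripper":-1},
    {"x":-5,"y":-11,"z":8,"gripper":-1},
    {"x":-7,"y":-11,"z":11.5,"gripper":-1}
  ]
}}

```text
invalid input at $.moves[0]: expected keys rx, ry, rz, x, y, z, gripper
```

>>> {"api": "arm_command", "payload": {
  "moves": [
    {"x":-2,"z":3.5,"gripper":-1},
    {"x":-4,"z":7,"gripper":-1},
    {"x":-6,"z":10.5,"gripper":-1},
    {"x":-8,"z":14,"gripper":-1},
    {"x":-10,"z":17.5,"gripper":-1}
  ]
}}

```text
invalid input at $.moves[0]: expected keys rx, ry, rz, x, y, z, gripper
```

```bash
cat > go.py <<'E'
import sys
from h import *
# target x y z [yaw]
def tgt(x,y,z,yaw=-1.213):
    s=bot.observe(); M=R.from_euler('xyz',s['tool_rot']).as_matrix()
    d=M.T@(np.array([x,y,z])-s['position'])
    T=R.from_euler('xyz',[-np.pi/2,0,yaw]).as_matrix()
    print('t',round(s['clock'],2),'pos',s['position'].round(4),'rot',s['tool_rot'].round(3),'F',s['force'].round(2),'gw',round(s['grip_width'],4))
    print('shift cm',(d*100).round(2),'rotvec',R.from_matrix(M.T@T).as_rotvec().round(3))
if __name__=='__main__': tgt(*map(float,sys.argv[1:]))
E
python3 go.py .595 -.185 .30
```

```text
t 0.4 pos [ 0.1466 -0.6075  0.1969] rot [-1.571  0.    -1.334] F [ 0.08 -0.28 -0.73] gw 0.0853
shift cm [-30.56 -10.31  53.5 ] rotvec [ 0.    -0.121 -0.   ]
```

All keys are required in every row.

>>> {"api": "arm_command", "payload": {
  "moves": [
    {"rx":0,"ry":0,"rz":0,"x":0,"y":-4,"z":0,"gripper":-1},
    {"rx":0,"ry":0,"rz":0,"x":-1,"y":-7,"z":2,"gripper":-1},
    {"rx":0,"ry":0,"rz":0,"x":-3,"y":-10,"z":4.5,"gripper":-1},
    {"rx":0,"ry":0,"rz":0,"x":-5,"y":-11,"z":8,"gripper":-1},
    {"rx":0,"ry":0,"rz":0,"x":-7,"y":-11,"z":11.5,"gripper":-1}
  ]
}}

```text
clock: 0.82
position: [0.2423, -0.5129, 0.31]
tool_rot: [-1.57, -0.004, -1.336]
force: [2.0, -0.6, -1.2]
grip_width: 0.0256
```

>>> {"api": "arm_command", "payload": {
  "moves": [
    {"rx":0,"ry":0,"rz":0,"x":-2,"y":0,"z":3.5,"gripper":-1},
    {"rx":0,"ry":0,"rz":0,"x":-4,"y":0,"z":7,"gripper":-1},
    {"rx":0,"ry":0,"rz":0,"x":-6,"y":0,"z":10.5,"gripper":-1},
    {"rx":0,"ry":0,"rz":0,"x":-8,"y":0,"z":14,"gripper":-1},
    {"rx":0,"ry":0,"rz":0,"x":-10,"y":0,"z":17.5,"gripper":-1}
  ]
}}

```text
clock: 1.23
position: [0.3895, -0.3729, 0.3073]
tool_rot: [-1.571, -0.0, -1.334]
force: [0.0, 0.3, -0.1]
grip_width: 0.0003
```

```bash
python3 go.py .595 -.185 .30
```

```text
t 1.23 pos [ 0.3895 -0.3729  0.3073] rot [-1.571 -0.    -1.334] F [ 0.03  0.31 -0.1 ] gw 0.0003
shift cm [-13.45   0.73  24.39] rotvec [-0.    -0.121  0.   ]
```

>>> {"api": "arm_command", "payload": {
  "moves": [
    {"rx":0,"ry":-0.12,"rz":0,"x":-2,"y":0,"z":3.6,"gripper":-1},
    {"rx":0,"ry":-0.12,"rz":0,"x":-4,"y":0,"z":7.2,"gripper":-1},
    {"rx":0,"ry":-0.12,"rz":0,"x":-6,"y":0,"z":10.8,"gripper":-1},
    {"rx":0,"ry":-0.12,"rz":0,"x":-8,"y":0,"z":14.4,"gripper":-1},
    {"rx":0,"ry":-0.12,"rz":0,"x":-10,"y":0,"z":18,"gripper":-1}
  ]
}}

```text
clock: 1.65
position: [0.541, -0.2336, 0.3072]
tool_rot: [-1.571, -0.0, -1.214]
force: [-0.6, -0.2, -1.1]
grip_width: 0.0004
```

```bash
python3 go.py .595 -.185 .30
```

```text
t 1.65 pos [ 0.541  -0.2336  0.3072] rot [-1.571 -0.    -1.214] F [-0.63 -0.16 -1.07] gw 0.0004
shift cm [-2.67  0.72  6.75] rotvec [-0.    -0.001  0.   ]
```

>>> {"api": "arm_command", "payload": {
  "moves": [
    {"rx":0,"ry":0,"rz":0,"x":-1.3,"y":0,"z":3.4,"gripper":-1},
    {"rx":0,"ry":0,"rz":0,"x":-2.6,"y":0,"z":6.7,"gripper":-1},
    {"rx":0,"ry":0,"rz":0,"x":-2.7,"y":2.5,"z":6.8,"gripper":-1},
    {"rx":0,"ry":0,"rz":0,"x":-2.7,"y":5,"z":6.8,"gripper":-1},
    {"rx":0,"ry":0,"rz":0,"x":-2.7,"y":5,"z":6.8,"gripper":-1}
  ]
}}

```text
clock: 2.07
position: [0.5925, -0.1851, 0.2526]
tool_rot: [-1.576, 0.004, -1.213]
force: [-0.4, -1.2, -1.1]
grip_width: 0.0004
```

```bash
python3 - <<'E'
from h import *
im,d=bot.grab_frame('side'); im2,d2=bot.grab_frame('top')
save('s2.png',np.hstack([cv2.resize(im[130:280,260:410],(400,400),interpolation=2),cv2.resize(im2[130:280,310:460],(400,400),interpolation=2)]))
E
python3 go.py .595 -.185 .207
```

```text
t 2.17 pos [ 0.5939 -0.1863  0.2572] rot [-1.572e+00  1.000e-03 -1.214e+00] F [-0.74 -0.03  0.18] gw 0.0003
shift cm [-0.08  5.02  0.16] rotvec [ 0.001 -0.001 -0.001]
```

View pics/s2.png

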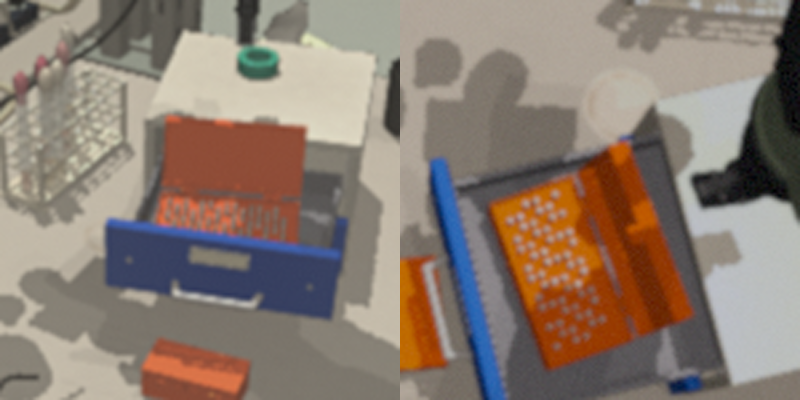

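Run:
```python
from h import *
s=bot.observe(); 
for c in ['side','top']:
    m=bot.camera_model(c);E=np.linalg.inv(m['extrinsics']);f=240/np.tan(np.radians(m['vfov'])/2)
    for p in (s['position'],[.5795,-.139,.226]):
        q=E@np.append(p,1); print(c,q[:2]/q[2]*f+[m['cx'],m['cy']])
im,d=bot.grab_frame('side'); save('s3.png',im)
```

```text
side [351.315543   155.22618411]
side [348.58182201 172.69889395]
top [434.21352949 204.17065667]
top [408.85736023 213.12875626]
```

View pics/s3.png

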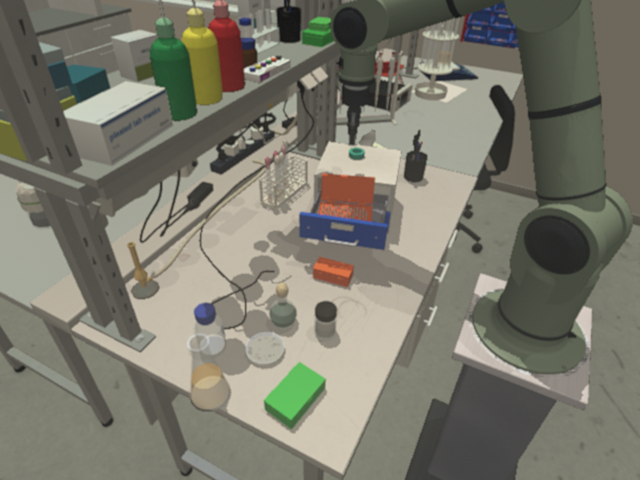

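Run:
```python
from h import *
im,d=bot.grab_frame('side'); P=cloud(d,'side'); im2,d2=bot.grab_frame('top'); P2=cloud(d2,'top')
for v in range(120,162,3): print(v,im[v,352],P[v,352].round(3),P[v,348].round(3))
for u in range(408,446,3): print(u,im2[203,u],P2[203,u].round(3))
save('s4.png',np.hstack([cv2.resize(im[100:220,300:420],(400,400),interpolation=2),cv2.resize(im2[140:260,380:500],(400,400),interpolation=2)]))
```

```text
120 [83 82 79] [ 0.58  -0.138  0.39 ] [ 0.602 -0.162  0.376]
123 [82 81 79] [ 0.577 -0.132  0.385] [ 0.601 -0.162  0.367]
126 [58 57 54] [ 0.575 -0.129  0.378] [ 0.584 -0.122  0.378]
129 [51 50 48] [ 0.578 -0.138  0.364] [ 0.59  -0.14   0.361]
132 [53 53 51] [ 0.585 -0.157  0.346] [ 0.593 -0.147  0.348]
135 [53 52 50] [ 0.591 -0.174  0.328] [ 0.865 -0.802 -0.002]
138 [49 49 47] [ 0.59  -0.172  0.32 ] [ 0.848 -0.765  0.003]
141 [51 51 49] [ 0.592 -0.179  0.307] [ 0.836 -0.738  0.003]
144 [103 100  92] [ 0.588 -0.172  0.302] [ 0.602 -0.175  0.297]
147 [180 194 170] [ 0.661 -0.355  0.191] [ 0.672 -0.346  0.192]
150 [ 67 124 102] [ 0.638 -0.298  0.212] [ 0.668 -0.337  0.187]
153 [ 77 149 123] [ 0.632 -0.286  0.208] [ 0.657 -0.314  0.189]
156 [58 92 77] [ 0.63  -0.281  0.2  ] [ 0.647 -0.289  0.192]
159 [146 147 132] [ 0.627 -0.276  0.193] [ 0.639 -0.273  0.191]
408 [79 77 80] [ 0.627 -0.162  0.106]
411 [76 76 75] [ 0.627 -0.169  0.107]
414 [109 104  98] [ 0.626 -0.175  0.115]
417 [187 189 183] [ 0.609 -0.165  0.192]
420 [180 183 177] [ 0.61  -0.172  0.189]
423 [58 59 57] [ 0.569 -0.133  0.383]
426 [33 30 36] [ 0.568 -0.137  0.387]
429 [27 27 32] [ 0.57  -0.144  0.382]
432 [51 52 50] [ 0.57  -0.15   0.381]
435 [17 19 21] [ 0.574 -0.16   0.363]
438 [37 37 36] [ 0.577 -0.169  0.349]
441 [47 44 44] [ 0.579 -0.178  0.338]
444 [79 80 75] [ 0.575 -0.177  0.361]
```

View pics/s4.png

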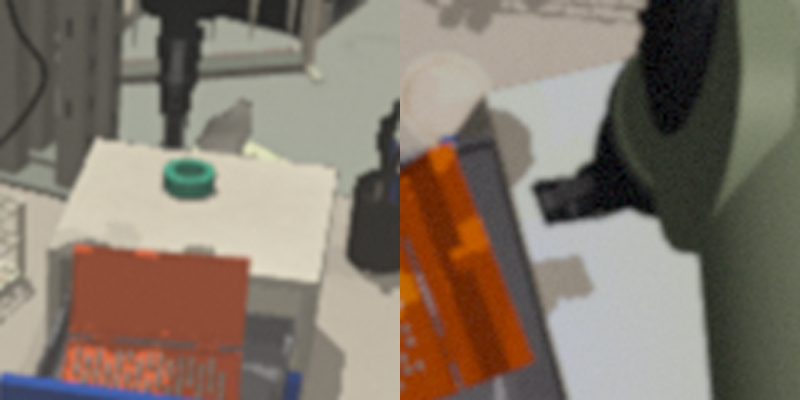

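Run:
```python
from h import *
s=bot.observe(); T=np.eye(4);T[:3,:3]=R.from_euler('xyz',s['tool_rot']).as_matrix();T[:3,3]=s['position']
im,d=bot.grab_frame('wrist'); P=cloud(d,'wrist',T); save('w1.png',im); np.save('w1.npy',P)
m=bot.camera_model('wrist');print(m, s['position'],s['qpos'],s['clock'])
z=P[...,2][d>0]; print(np.histogram(z,bins=np.arange(-.02,.36,.01)))
```

```text
{'vfov': 69.88888611719365, 'cx': 316.04293459308786, 'cy': 236.6922934122736, 'mount': array([[ 9.99999311e-01, -5.98060762e-04, -1.01012221e-03,
         9.16325394e-05],
       [ 8.01653368e-04, -2.80679847e-01,  9.59801115e-01,
        -1.76543739e-01],
       [-8.57540332e-04, -9.59801264e-01, -2.80679174e-01,
         7.16625227e-02],
       [ 0.00000000e+00,  0.00000000e+00,  0.00000000e+00,
         1.00000000e+00]])} [ 0.5946707  -0.18662006  0.25879464] [ 0.39990625  0.47389204 -0.28259027  1.52204202  0.13937145  1.16317414
 -1.12305437] 2.3167
(array([  430, 51700, 26158,  2883,   856,   915,  1025,  2058,  1437,
        1436,   981,  1359, 17054,  2450,  2697, 16268,  6337,  2536,
        2805,  7748, 54270, 16544,  3207,   970,  5399,     7,     0,
           0,     0,     0,     0,    93,   662,   809,   923,  1890,
        7052]), array([-0.02, -0.01,  0.  ,  0.01,  0.02,  0.03,  0.04,  0.05,  0.06,
        0.07,  0.08,  0.09,  0.1 ,  0.11,  0.12,  0.13,  0.14,  0.15,
        0.16,  0.17,  0.18,  0.19,  0.2 ,  0.21,  0.22,  0.23,  0.24,
        0.25,  0.26,  0.27,  0.28,  0.29,  0.3 ,  0.31,  0.32,  0.33,
        0.34,  0.35]))
```

View pics/w1.png

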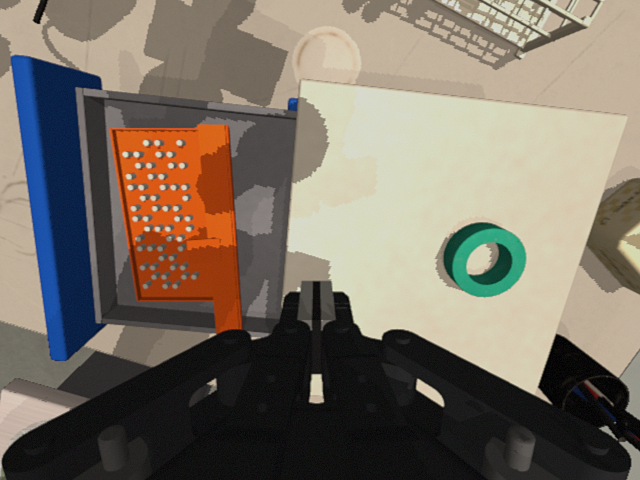

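Run:
```python
from h import *
P=np.load('w1.npy'); s=bot.observe(); M=R.from_euler('xyz',s['tool_rot']).as_matrix()
Q=(P-s['position'])@M
for v in range(270,345,6): print(v,[ (Q[v,u]*1000).round(0).tolist() for u in (290,304,322,345)])
m=bot.camera_model('wrist');E=np.linalg.inv(m['mount']);f=240/np.tan(np.radians(m['vfov'])/2)
for p in ([0,0,0],[0,-.019,0],[0,-.04,0]):
    q=E@np.append(p,1); print(q[:2]/q[2]*f+[m['cx'],m['cy']])
# unit top / bench levels by wrist
p=P.reshape(-1,3); print(np.median(P[150:220,380:430,2]),np.median(P[100:140,130:200,2]))
im=cv2.imread('pics/w1.png')[240:400,240:400]; cv2.imwrite('pics/w1c.png',cv2.resize(im,(640,640),interpolation=2)[:600])
```

```text
270 [[-20.0, 70.0, -27.0], [-9.0, 69.0, -27.0], [4.0, 68.0, -27.0], [22.0, 69.0, -27.0]]
276 [[-20.0, 68.0, -31.0], [-9.0, 69.0, -32.0], [4.0, 69.0, -32.0], [22.0, 69.0, -32.0]]
282 [[-20.0, 69.0, -37.0], [-5.0, -40.0, 11.0], [3.0, -40.0, 12.0], [22.0, 70.0, -37.0]]
288 [[-20.0, 69.0, -42.0], [-5.0, -45.0, 11.0], [2.0, -46.0, 11.0], [22.0, 69.0, -42.0]]
294 [[-11.0, -43.0, 7.0], [-5.0, -52.0, 11.0], [2.0, -52.0, 12.0], [12.0, -44.0, 8.0]]
300 [[-11.0, -49.0, 7.0], [-5.0, -57.0, 11.0], [2.0, -57.0, 11.0], [12.0, -49.0, 8.0]]
306 [[-10.0, -55.0, 8.0], [-4.0, -61.0, 11.0], [2.0, -61.0, 11.0], [11.0, -55.0, 8.0]]
312 [[-10.0, -59.0, 7.0], [-4.0, -66.0, 11.0], [2.0, -67.0, 12.0], [11.0, -58.0, 7.0]]
318 [[-10.0, -62.0, 7.0], [-4.0, -71.0, 11.0], [2.0, -70.0, 11.0], [11.0, -64.0, 8.0]]
324 [[-8.0, -79.0, 14.0], [-4.0, -76.0, 12.0], [2.0, -72.0, 10.0], [9.0, -78.0, 14.0]]
330 [[-8.0, -81.0, 13.0], [-4.0, -80.0, 12.0], [2.0, -71.0, 7.0], [9.0, -81.0, 13.0]]
336 [[-8.0, -82.0, 12.0], [-4.0, -83.0, 12.0], [2.0, -75.0, 7.0], [9.0, -84.0, 13.0]]
342 [[-8.0, -86.0, 12.0], [-4.0, -86.0, 12.0], [2.0, -78.0, 7.0], [9.0, -86.0, 12.0]]
[316.24468471 271.53414186]
[316.23562426 285.93396123]
[316.22306681 305.89159419]
0.18955706421270288 0.10576170750419
```

View pics/w1c.png

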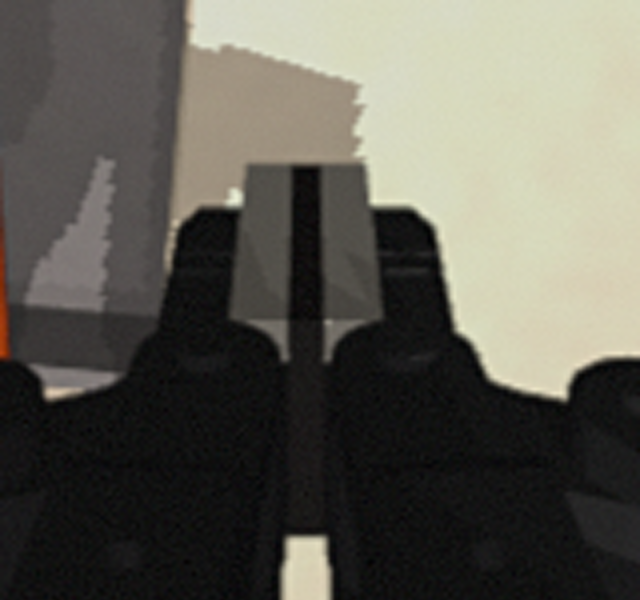

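The wrist image and the side depth agree: the visible closed fingertips (wrist camera about (317,282)) end roughly 40 mm behind the reported TCP. I'll go down gradually over the edge of the unit and watch the force.

>>> {"api": "arm_command", "payload": {
  "moves": [
    {"rx":0,"ry":0,"rz":0,"x":0,"y":2,"z":0,"gripper":-1},
    {"rx":0,"ry":0,"rz":0,"x":0,"y":4,"z":0,"gripper":-1},
    {"rx":0,"ry":0,"rz":0,"x":0,"y":5.3,"z":0,"gripper":-1},
    {"rx":0,"ry":0,"rz":0,"x":0,"y":5.3,"z":0,"gripper":-1}
  ]
}}

```text
clock: 2.7
position: [0.5932, -0.1862, 0.2025]
tool_rot: [-1.573, 0.001, -1.214]
force: [-0.1, 0.2, -1.2]
grip_width: -0.0003
```

>>> {"api": "arm_command", "payload": {
  "moves": [
    {"rx":0,"ry":0,"rz":0,"x":0,"y":0.6,"z":0,"gripper":-1},
    {"rx":0,"ry":0,"rz":0,"x":0,"y":1.2,"z":0,"gripper":-1},
    {"rx":0,"ry":0,"rz":0,"x":0,"y":1.6,"z":0,"gripper":-1},
    {"rx":0,"ry":0,"rz":0,"x":0,"y":1.6,"z":0,"gripper":-1}
  ]
}}

```text
clock: 3.03
position: [0.594, -0.1861, 0.1877]
tool_rot: [-1.571, 0.0, -1.214]
force: [-0.4, 0.4, -0.2]
grip_width: -0.0002
```

>>> {"api": "arm_command", "payload": {
  "moves": [
    {"rx":0,"ry":0,"rz":0,"x":0,"y":0.8,"z":0,"gripper":-1},
    {"rx":0,"ry":0,"rz":0,"x":0,"y":1.6,"z":0,"gripper":-1},
    {"rx":0,"ry":0,"rz":0,"x":0,"y":2.1,"z":0,"gripper":-1},
    {"rx":0,"ry":0,"rz":0,"x":0,"y":2.1,"z":0,"gripper":-1}
  ]
}}

```text
clock: 3.37
position: [0.5935, -0.1859, 0.1655]
tool_rot: [-1.572, 0.001, -1.214]
force: [-0.9, -0.3, 0.3]
grip_width: 0.0003
```

```bash
cat > look.py <<'E'
import sys
from h import *
n=sys.argv[1]
s=bot.observe(); T=np.eye(4);T[:3,:3]=R.from_euler('xyz',s['tool_rot']).as_matrix();T[:3,3]=s['position']
ims=[]
for c in ('side','wrist','top'):
    im,d=bot.grab_frame(c); np.save(f'{n}_{c}.npy',cloud(d,c,T)); save(f'{n}_{c}.png',im)
    ims.append(im)
a=cv2.resize(ims[0][120:270,270:420],(400,400),interpolation=2)
b=cv2.resize(ims[1],(400,300)); b=np.vstack([b,np.zeros((100,400,3),np.uint8)])
save(n+'.png',np.hstack([a,b])); print(s['clock'],s['position'].round(4),s['force'].round(2))
E
python3 look.py l1; python3 go.py .595 -.185 .167
```

```text
3.3667 [ 0.5935 -0.1859  0.1655] [-0.91 -0.33  0.34]
t 3.52 pos [ 0.5943 -0.186   0.1671] rot [-1.571 -0.    -1.214] F [-0.63  0.68  0.69] gw 0.0001
shift cm [-0.07  0.01  0.1 ] rotvec [-0.    -0.001  0.   ]
```

View pics/l1.png

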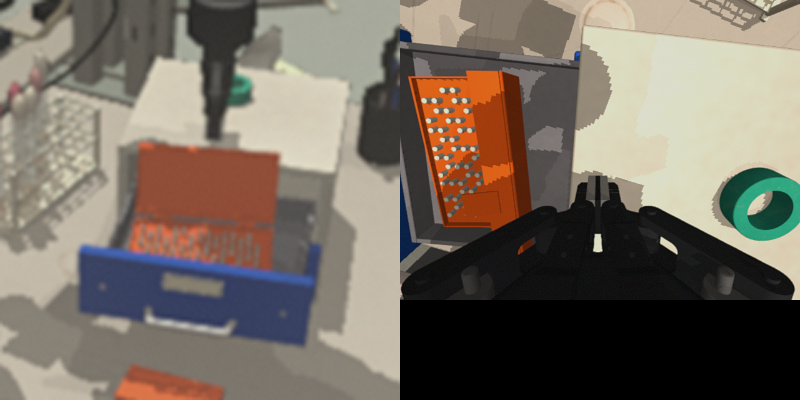

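>>> {"api": "arm_command", "payload": {
  "moves": [
    {"rx":0,"ry":0,"rz":0,"x":-0.8,"y":0,"z":0,"gripper":-1},
    {"rx":0,"ry":0,"rz":0,"x":-1.6,"y":0,"z":0,"gripper":-1},
    {"rx":0,"ry":0,"rz":0,"x":-2.4,"y":0,"z":0,"gripper":-1},
    {"rx":0,"ry":0,"rz":0,"x":-3.2,"y":0,"z":0,"gripper":-1},
    {"rx":0,"ry":0,"rz":0,"x":-4,"y":0,"z":0,"gripper":-1}
  ]
}}

```text
clock: 3.93
position: [0.58, -0.1475, 0.1672]
tool_rot: [-1.57, -0.0, -1.214]
force: [1.1, -2.2, 0.5]
grip_width: -0.0002
```

>>> {"api": "arm_command", "payload": {
  "moves": [
    {"rx":0,"ry":0,"rz":0,"x":-0.7,"y":0,"z":0,"gripper":-1},
    {"rx":0,"ry":0,"rz":0,"x":-1.4,"y":0,"z":0,"gripper":-1},
    {"rx":0,"ry":0,"rz":0,"x":-2.1,"y":0,"z":0,"gripper":-1},
    {"rx":0,"ry":0,"rz":0,"x":-2.8,"y":0,"z":0,"gripper":-1},
    {"rx":0,"ry":0,"rz":0,"x":-3.5,"y":0,"z":0,"gripper":-1}
  ]
}}

```text
clock: 4.35
position: [0.5678, -0.1152, 0.167]
tool_rot: [-1.571, -0.0, -1.214]
force: [0.7, -1.0, 1.6]
grip_width: 0.0003
```

```bash
python3 look.py l2
```

```text
4.35 [ 0.5678 -0.1152  0.167 ] [ 0.71 -1.01  1.57]
```

View pics/l2.png

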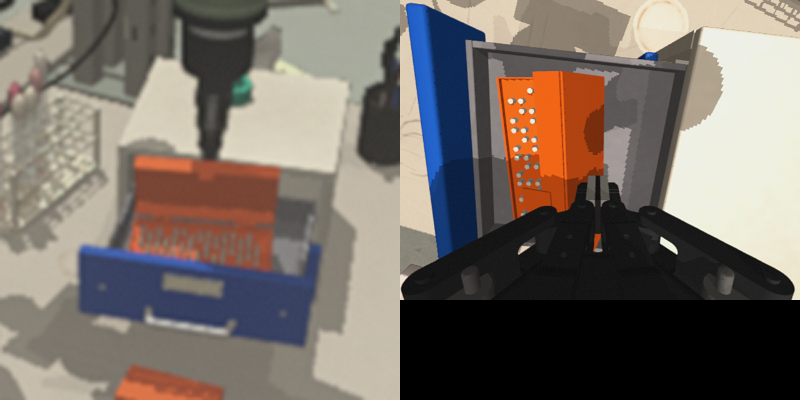

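The lid has turned past upright, and neither the box nor the drawer has visibly moved. I keep pushing.

>>> {"api": "arm_command", "payload": {
  "moves": [
    {"rx":0,"ry":0,"rz":0,"x":-0.7,"y":0,"z":0,"gripper":-1},
    {"rx":0,"ry":0,"rz":0,"x":-1.4,"y":0,"z":0,"gripper":-1},
    {"rx":0,"ry":0,"rz":0,"x":-2.1,"y":0,"z":0,"gripper":-1},
    {"rx":0,"ry":0,"rz":0,"x":-2.8,"y":0,"z":0,"gripper":-1},
    {"rx":0,"ry":0,"rz":0,"x":-3.5,"y":0,"z":0,"gripper":-1}
  ]
}}

```text
clock: 4.92
position: [0.5555, -0.0822, 0.167]
tool_rot: [-1.571, 0.0, -1.214]
force: [0.3, -0.9, -0.2]
grip_width: 0.0006
```

>>> {"api": "arm_command", "payload": {
  "moves": [
    {"rx":0,"ry":0,"rz":0,"x":-0.7,"y":0,"z":0,"gripper":-1},
    {"rx":0,"ry":0,"rz":0,"x":-1.4,"y":0,"z":0,"gripper":-1},
    {"rx":0,"ry":0,"rz":0,"x":-1.4,"y":-1,"z":0,"gripper":-1},
    {"rx":0,"ry":0,"rz":0,"x":-1.4,"y":-3,"z":0,"gripper":-1},
    {"rx":0,"ry":0,"rz":0,"x":-1.4,"y":-3,"z":0,"gripper":-1}
  ]
}}

```text
clock: 5.33
position: [0.5523, -0.0697, 0.2005]
tool_rot: [-1.567, -0.002, -1.214]
force: [0.5, -0.8, 1.1]
grip_width: -0.0
```

```bash
python3 look.py l3
```

```text
5.3333 [ 0.5523 -0.0697  0.2005] [ 0.48 -0.78  1.08]
```

View pics/l3.png

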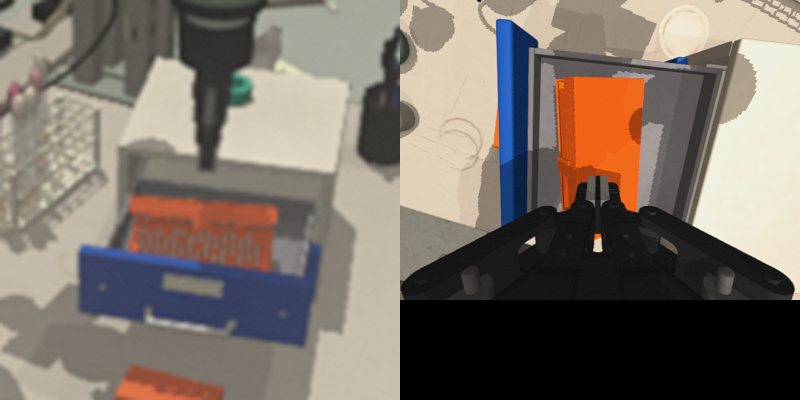

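>>> {"api": "arm_command", "payload": {
  "moves": [
    {"rx":0,"ry":0,"rz":0,"x":-1.4,"y":0,"z":0,"gripper":-1},
    {"rx":0,"ry":0,"rz":0,"x":-1.4,"y":0,"z":0,"gripper":-1},
    {"rx":0,"ry":0,"rz":0,"x":-1.4,"y":0,"z":0,"gripper":-1},
    {"rx":0,"ry":0,"rz":0,"x":-1.4,"y":0,"z":0,"gripper":-1},
    {"rx":0,"ry":0,"rz":0,"x":-1.4,"y":0,"z":0,"gripper":-1}
  ]
}}

```text
clock: 5.9
position: [0.546, -0.0571, 0.1968]
tool_rot: [-1.571, 0.0, -1.214]
force: [0.7, 0.1, 0.6]
grip_width: 0.0001
```

>>> {"api": "arm_command", "payload": {
  "moves": [
    {"rx":0,"ry":0,"rz":0,"x":0,"y":0,"z":0,"gripper":-1},
    {"rx":0,"ry":0,"rz":0,"x":0,"y":0,"z":0,"gripper":-1},
    {"rx":0,"ry":0,"rz":0,"x":0,"y":0,"z":0,"gripper":-1},
    {"rx":0,"ry":0,"rz":0,"x":0,"y":0,"z":0,"gripper":-1},
    {"rx":0,"ry":0,"rz":0,"x":0,"y":0,"z":0,"gripper":-1}
  ]
}}

```text
clock: 6.32
position: [0.546, -0.0568, 0.197]
tool_rot: [-1.571, 0.0, -1.214]
force: [-0.2, -0.1, 0.1]
grip_width: -0.0
```

>>> {"api": "arm_command", "payload": {
  "moves": [
    {"rx":0,"ry":0,"rz":0,"x":0,"y":0,"z":0,"gripper":-1},
    {"rx":0,"ry":0,"rz":0,"x":0,"y":0,"z":0,"gripper":-1},
    {"rx":0,"ry":0,"rz":0,"x":0,"y":0,"z":0,"gripper":-1},
    {"rx":0,"ry":0,"rz":0,"x":0,"y":0,"z":0,"gripper":-1},
    {"rx":0,"ry":0,"rz":0,"x":0,"y":0,"z":0,"gripper":-1}
  ]
}}

```text
clock: 6.73
position: [0.546, -0.0568, 0.197]
tool_rot: [-1.571, 0.0, -1.214]
force: [-0.7, -0.3, 0.5]
grip_width: 0.0003
```

```bash
python3 look.py l4;  python3 go.py .5486 -.0567 .143
python3 - <<'E'
import numpy as np,cv2
P=np.load('l4_wrist.npy'); h=cv2.cvtColor(cv2.imread('pics/l4_wrist.png'),cv2.COLOR_BGR2HSV)
m=(h[...,0]<18)&(h[...,1]>150)&(P[...,2]>.12)&(P[...,2]<.26); p=P[m]
s=p[:,:2]@np.array([.35,-.937]); t=p[:,:2]@np.array([.937,.35])
print(len(p),s.min(),s.max(),t.min(),t.max())
for a in np.arange(.2,.34,.01):
    k=(s>=a)&(s<a+.01)
    if k.sum()>5: print(a.round(2),k.sum(),np.percentile(p[k,2],[10,50,90]).round(4))
E
```

```text
6.7333 [ 0.546  -0.0568  0.197 ] [-0.75 -0.29  0.54]
t 6.88 pos [ 0.546  -0.0568  0.197 ] rot [-1.571  0.    -1.214] F [ 0.48 -0.03  0.46] gw -0.0001
shift cm [0.09 5.4  0.25] rotvec [ 0.    -0.001 -0.   ]
25034 0.2137169190828951 0.30344391778791163 0.4162991356725218 0.5709569173960738
0.21 1304 [0.1378 0.1397 0.1446]
0.22 1588 [0.1377 0.1387 0.1919]
0.23 2782 [0.1946 0.1996 0.2041]
0.24 3424 [0.2018 0.2047 0.2069]
0.25 3128 [0.1942 0.1973 0.2004]
0.26 3123 [0.1867 0.1895 0.1927]
0.27 3226 [0.1793 0.1824 0.1853]
0.28 3022 [0.1719 0.1749 0.1779]
0.29 2715 [0.1645 0.1675 0.1704]
0.3 722 [0.1614 0.1626 0.1637]
```

View pics/l4.png

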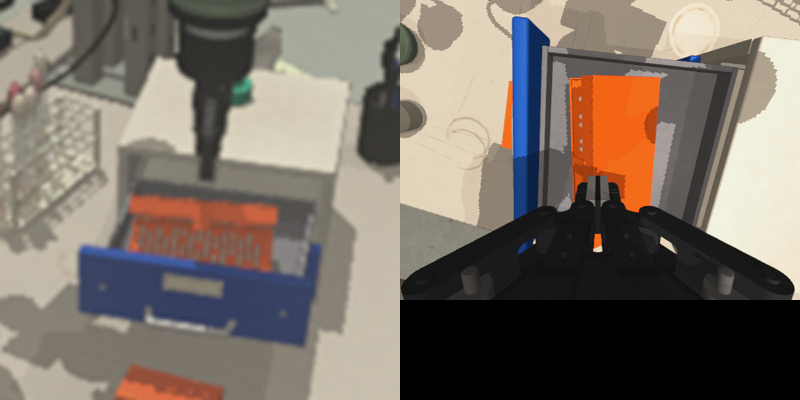

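>>> {"api": "arm_command", "payload": {
  "moves": [
    {"rx":0,"ry":0,"rz":0,"x":0,"y":1,"z":0.2,"gripper":-1},
    {"rx":0,"ry":0,"rz":0,"x":0,"y":2,"z":0.2,"gripper":-1},
    {"rx":0,"ry":0,"rz":0,"x":0,"y":3,"z":0.2,"gripper":-1},
    {"rx":0,"ry":0,"rz":0,"x":0,"y":3.7,"z":0.2,"gripper":-1},
    {"rx":0,"ry":0,"rz":0,"x":0,"y":4.3,"z":0.2,"gripper":-1}
  ]
}}

```text
clock: 7.3
position: [0.5473, -0.056, 0.1526]
tool_rot: [-1.572, 0.001, -1.214]
force: [-0.3, 1.3, 0.8]
grip_width: 0.0001
```

>>> {"api": "arm_command", "payload": {
  "moves": [
    {"rx":0,"ry":0,"rz":0,"x":0,"y":0.6,"z":0,"gripper":-1},
    {"rx":0,"ry":0,"rz":0,"x":0,"y":1.2,"z":0,"gripper":-1},
    {"rx":0,"ry":0,"rz":0,"x":0,"y":1.8,"z":0,"gripper":-1},
    {"rx":0,"ry":0,"rz":0,"x":0,"y":2.3,"z":0,"gripper":-1},
    {"rx":0,"ry":0,"rz":0,"x":0,"y":2.6,"z":0,"gripper":-1}
  ]
}}

```text
clock: 7.72
position: [0.5482, -0.0561, 0.1281]
tool_rot: [-1.57, -0.0, -1.214]
force: [-13.5, -1.5, 50.7]
grip_width: 0.0001
```

>>> {"api": "arm_command", "payload": {
  "moves": [
    {"rx":0,"ry":0,"rz":0,"x":0,"y":-0.6,"z":0,"gripper":-1}
  ]
}}

```text
clock: 7.8
position: [0.5476, -0.0562, 0.1334]
tool_rot: [-1.572, 0.0, -1.214]
force: [-0.3, 0.1, 0.7]
grip_width: 0.0001
```

```bash
python3 look.py l5
cat > lid.py <<'E'
import numpy as np,cv2,sys
n=sys.argv[1]
P=np.load(f'{n}_wrist.npy'); h=cv2.cvtColor(cv2.imread(f'pics/{n}_wrist.png'),cv2.COLOR_BGR2HSV)
m=(h[...,0]<18)&(h[...,1]>150)&(P[...,2]>.12)&(P[...,2]<.26); p=P[m]
s=p[:,:2]@np.array([.35,-.937]); t=p[:,:2]@np.array([.937,.35])
print(len(p),np.percentile(s,[1,99]),np.percentile(t,[1,99]))
for a in np.arange(.2,.34,.01):
    k=(s>=a)&(s<a+.01)
    if k.sum()>5: print(a.round(2),k.sum(),np.percentile(p[k,2],[10,50,90]).round(4))
E
python3 lid.py l5
```

```text
7.8 [ 0.5476 -0.0562  0.1334] [-0.35  0.14  0.7 ]
33448 [0.23001389 0.3059409 ] [0.44048351 0.56803133]
0.22 330 [0.1491 0.1606 0.1618]
0.23 3676 [0.1609 0.1617 0.1625]
0.24 3916 [0.1609 0.1616 0.1625]
0.25 3787 [0.1608 0.1616 0.1624]
0.26 4462 [0.1608 0.1616 0.1624]
0.27 4732 [0.1608 0.1616 0.1624]
0.28 4512 [0.1608 0.1616 0.1623]
0.29 4717 [0.1608 0.1616 0.1623]
0.3 3316 [0.1608 0.1616 0.1623]
```

View pics/l5.png

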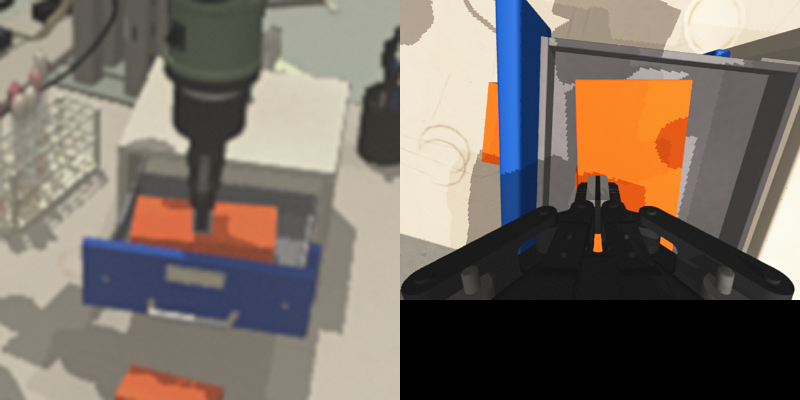

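The lid now reads flat at 162 mm over its whole depth, so it is closed. That press peaked at about 50 N on the wrist, and I backed off straight away. The contact height confirms the fingertips end about 36 mm behind the reported TCP. Next I back off and check the drawer pose.

>>> {"api": "arm_command", "payload": {
  "moves": [
    {"rx":0,"ry":0,"rz":0,"x":0,"y":-4,"z":0,"gripper":-1},
    {"rx":0,"ry":0,"rz":0,"x":0,"y":-8,"z":0,"gripper":-1},
    {"rx":0,"ry":0,"rz":0,"x":0,"y":-12,"z":0,"gripper":-1},
    {"rx":0,"ry":0,"rz":0,"x":-3,"y":-14,"z":0,"gripper":-1},
    {"rx":0,"ry":0,"rz":0,"x":-7,"y":-14,"z":0,"gripper":-1}
  ]
}}

```text
clock: 8.37
position: [0.5255, 0.0079, 0.2779]
tool_rot: [-1.565, -0.003, -1.219]
force: [1.5, 2.2, -0.1]
grip_width: -0.0002
```

```bash
python3 look.py l6; python3 lid.py l6
cat > front.py <<'E'
import numpy as np,cv2,sys
n=sys.argv[1]
for c in ('top','wrist','side'):
    P=np.load(f'{n}_{c}.npy'); h=cv2.cvtColor(cv2.imread(f'pics/{n}_{c}.png'),cv2.COLOR_BGR2HSV)
    m=(h[...,0]>98)&(h[...,0]<128)&(h[...,1]>110)&(P[...,2]>.165)&(P[...,2]<.19)&(P[...,0]>.35)&(P[...,0]<.7)&(P[...,1]>-.2)&(P[...,1]<.1)
    p=P[m]; nn=np.array([-.254,.967]); e=np.array([.967,.254]); o=np.array([.5995,-.2721])
    if len(p)<10: print(c,len(p));continue
    a=(p[:,:2]-o)@nn; b=(p[:,:2]-o)@e
    print(c,len(p),'opening outer-ish',(np.percentile(a,[2,50,98])-.12).round(4),'lat',np.percentile(b,[2,98]).round(4), 'slope deg',np.degrees(np.polyfit(b,a,1)[0]).round(2))
E
python3 front.py l6; cp top1.npy l0_top.npy; cp side1.npy l0_side.npy; cp pics/top1.png pics/l0_top.png; cp pics/side1.png pics/l0_side.png; cp l6_wrist.npy l0_wrist.npy; cp pics/l6_wrist.png pics/l0_wrist.png; python3 front.py l0; python3 go.py .511 .06 .25 -1.314
```

```text
8.3667 [0.5255 0.0079 0.2779] [ 1.5   2.16 -0.1 ]
16891 [0.23940713 0.3164064 ] [0.41625125 0.56762696]
0.23 518 [0.1288 0.1472 0.1625]
0.24 2991 [0.1345 0.1644 0.1656]
0.25 2007 [0.164  0.165  0.1659]
0.26 1987 [0.1641 0.165  0.1659]
0.27 1991 [0.1642 0.165  0.166 ]
0.28 1986 [0.1642 0.1651 0.166 ]
0.29 1994 [0.1643 0.1652 0.166 ]
0.3 1998 [0.1643 0.1652 0.1661]
0.31 1419 [0.1643 0.1651 0.166 ]
top 0
wrist 3975 opening outer-ish [0.1451 0.1523 0.1592] lat [-0.0456  0.1189] slope deg -0.55
side 300 opening outer-ish [0.1571 0.167  0.1731] lat [-0.1156  0.1135] slope deg 0.34
top 661 opening outer-ish [0.1706 0.1773 0.1834] lat [-0.1168  0.1123] slope deg -0.02
wrist 3975 opening outer-ish [0.1451 0.1523 0.1592] lat [-0.0456  0.1189] slope deg -0.55
side 312 opening outer-ish [0.1718 0.1812 0.1871] lat [-0.1162  0.1125] slope deg 0.03
t 8.52 pos [0.5229 0.012  0.2744] rot [-1.57 -0.   -1.21] F [-0.37 -0.12 -0.7 ] gw -0.0001
shift cm [-4.91  2.45  0.58] rotvec [-0.001  0.104 -0.   ]
```

View pics/l6.png

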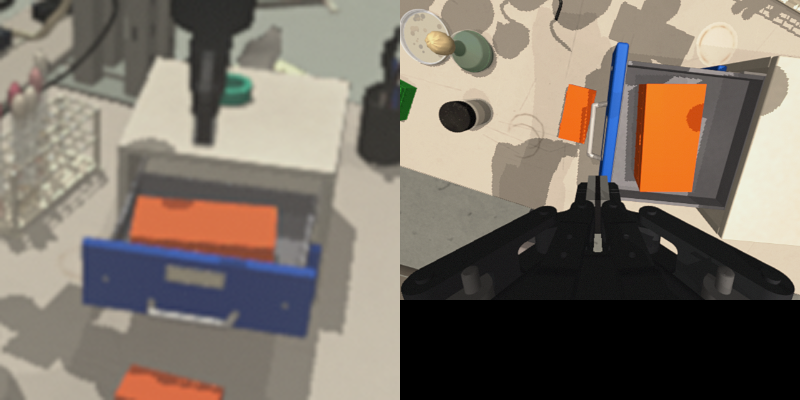

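```bash
for i in l1 l2 l3 l4 l5; do echo $i; python3 front.py $i | grep side; done
cat > tip.py <<'E'
import sys
from h import *
# tip target + tilt -> move numbers
def f(tx,ty,tz,th,yaw=-1.314,off=.037):
    s=bot.observe(); M=R.from_euler('xyz',s['tool_rot']).as_matrix()
    T=(R.from_euler('xyz',[-np.pi/2,0,yaw])*R.from_rotvec([0,0,-th])).as_matrix()
    p=np.array([tx,ty,tz])+off*T[:,1]
    print('t',round(s['clock'],2),'pos',s['position'].round(4),'tip',(s['position']-off*M[:,1]).round(4),'F',s['force'].round(2))
    print('shift cm',(M.T@(p-s['position'])*100).round(2),'rotvec',R.from_matrix(M.T@T).as_rotvec().round(3),'tcp',p.round(3))
f(*map(float,sys.argv[1:]))
E
python3 tip.py .506 .080 .27 .6; python3 tip.py .506 .08 .145 .6
```

```text
l1
side 362 opening outer-ish [0.1718 0.1816 0.1879] lat [-0.1151  0.1128] slope deg -0.01
l2
side 326 opening outer-ish [0.173  0.1826 0.1884] lat [-0.1141  0.1121] slope deg -0.35
l3
side 337 opening outer-ish [0.1725 0.1829 0.1876] lat [-0.114   0.1118] slope deg -0.56
l4
side 340 opening outer-ish [0.1728 0.1828 0.1879] lat [-0.1139  0.1134] slope deg -0.62
l5
side 274 opening outer-ish [0.1588 0.168  0.1736] lat [-0.1154  0.1143] slope deg -0.07
t 8.52 pos [0.5229 0.012  0.2744] tip [0.5229 0.012  0.3114] F [-0.37 -0.12 -0.7 ]
shift cm [-4.88  3.5   0.6 ] rotvec [-0.032  0.1   -0.599] tcp [0.511 0.06  0.239]
t 8.52 pos [0.5229 0.012  0.2744] tip [0.5229 0.012  0.3114] F [-0.37 -0.12 -0.7 ]
shift cm [-4.88 16.    0.59] rotvec [-0.032  0.1   -0.599] tcp [0.511 0.06  0.114]
```

>>> {"api": "arm_command", "payload": {
  "moves": [
    {"rx":-0.006,"ry":0.02,"rz":-0.12,"x":-1.5,"y":0,"z":0.1,"gripper":-1},
    {"rx":-0.012,"ry":0.04,"rz":-0.24,"x":-3,"y":0,"z":0.2,"gripper":-1},
    {"rx":-0.02,"ry":0.06,"rz":-0.36,"x":-4.9,"y":1,"z":0.4,"gripper":-1},
    {"rx":-0.026,"ry":0.08,"rz":-0.48,"x":-4.9,"y":2,"z":0.6,"gripper":-1},
    {"rx":-0.032,"ry":0.1,"rz":-0.6,"x":-4.9,"y":3.5,"z":0.6,"gripper":-1}
  ]
}}

```text
clock: 8.93
position: [0.5134, 0.0589, 0.2401]
tool_rot: [-1.566, -0.574, -1.314]
force: [0.2, -0.8, -0.0]
grip_width: 0.0002
```

```bash
python3 tip.py .506 .080 .145 .6
```

```text
t 8.93 pos [0.5134 0.0589 0.2401] tip [0.5081 0.0783 0.2712] F [ 0.23 -0.83 -0.04]
shift cm [-6.94 10.47 -0.22] rotvec [-0.005  0.    -0.026] tcp [0.511 0.06  0.114]
```

>>> {"api": "arm_command", "payload": {
  "moves": [
    {"rx":0,"ry":0,"rz":-0.02,"x":-1.7,"y":2.6,"z":-0.1,"gripper":-1},
    {"rx":0,"ry":0,"rz":-0.02,"x":-3.4,"y":5.2,"z":-0.2,"gripper":-1},
    {"rx":0,"ry":0,"rz":-0.02,"x":-5.1,"y":7.8,"z":-0.2,"gripper":-1},
    {"rx":0,"ry":0,"rz":-0.02,"x":-6.9,"y":10.4,"z":-0.2,"gripper":-1},
    {"rx":0,"ry":0,"rz":-0.02,"x":-6.9,"y":10.4,"z":-0.2,"gripper":-1}
  ]
}}

```text
clock: 9.35
position: [0.507, 0.0575, 0.1096]
tool_rot: [-1.583, -0.592, -1.305]
force: [-1.7, -0.3, -0.7]
grip_width: -0.0001
```

```bash
python3 look.py l7; python3 front.py l7; python3 tip.py .506 .080 .145 .6;  python3 tip.py .559 -.120 .145 .6
```

```text
9.35 [0.507  0.0575 0.1096] [-1.74 -0.25 -0.72]
top 674 opening outer-ish [0.1564 0.1632 0.1693] lat [-0.1172  0.1142] slope deg -0.07
wrist 12528 opening outer-ish [0.1577 0.1686 0.1705] lat [-0.0418  0.1157] slope deg -0.35
side 228 opening outer-ish [0.1583 0.1694 0.174 ] lat [-0.1177  0.1161] slope deg 0.06
t 9.5 pos [0.5096 0.0591 0.1152] tip [0.5044 0.079  0.146 ] F [ 1.17  0.79 -0.19]
shift cm [-0.06  0.05  0.19] rotvec [ 0.001  0.003 -0.01 ] tcp [0.511 0.06  0.114]
t 9.5 pos [0.5096 0.0591 0.1152] tip [0.5044 0.079  0.146 ] F [ 1.17  0.79 -0.19]
shift cm [17.14 11.56  0.19] rotvec [ 0.001  0.003 -0.01 ] tcp [ 0.564 -0.14   0.114]
```

View pics/l7.png

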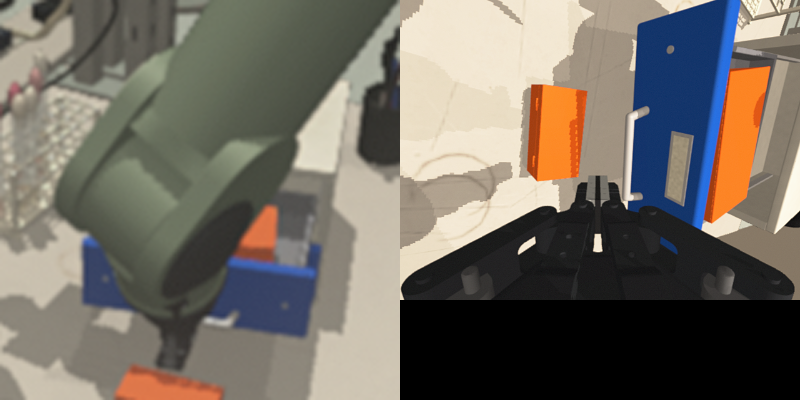

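View pics/l7_top.png

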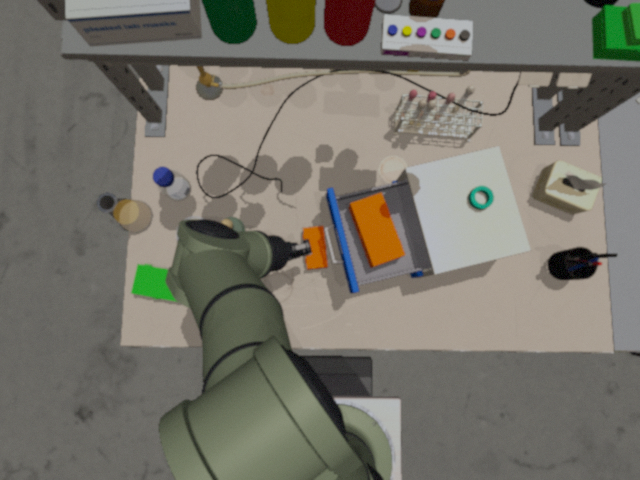

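View pics/l7_side.png

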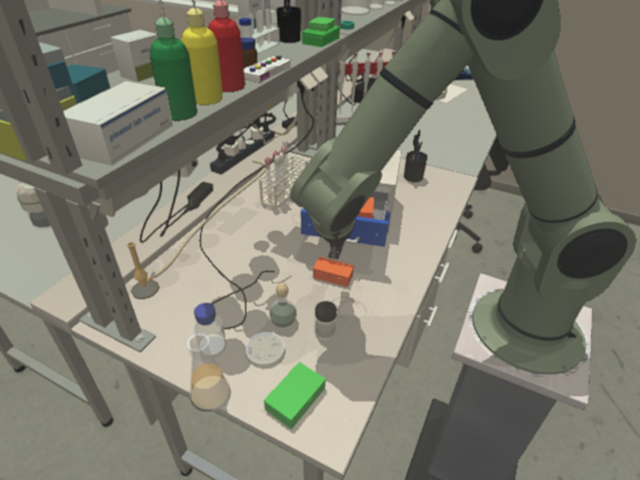

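>>> {"api": "arm_command", "payload": {
  "moves": [
    {"rx":0,"ry":0,"rz":0,"x":1.7,"y":1.1,"z":0,"gripper":-1},
    {"rx":0,"ry":0,"rz":0,"x":3.3,"y":2.2,"z":0,"gripper":-1},
    {"rx":0,"ry":0,"rz":0,"x":4.6,"y":3.1,"z":0,"gripper":-1},
    {"rx":0,"ry":0,"rz":0,"x":5,"y":3.35,"z":0,"gripper":-1}
  ]
}}

```text
clock: 9.83
position: [0.5254, -0.0022, 0.1159]
tool_rot: [-1.572, -0.59, -1.315]
force: [-0.1, -0.6, -1.0]
grip_width: 0.0
```

>>> {"api": "arm_command", "payload": {
  "moves": [
    {"rx":0,"ry":0,"rz":0,"x":0.4,"y":0.27,"z":0,"gripper":-1},
    {"rx":0,"ry":0,"rz":0,"x":0.8,"y":0.54,"z":0,"gripper":-1},
    {"rx":0,"ry":0,"rz":0,"x":1.2,"y":0.81,"z":0,"gripper":-1},
    {"rx":0,"ry":0,"rz":0,"x":1.7,"y":1.14,"z":0,"gripper":-1},
    {"rx":0,"ry":0,"rz":0,"x":2.3,"y":1.54,"z":0,"gripper":-1}
  ]
}}

```text
clock: 10.25
position: [0.5319, -0.0257, 0.1142]
tool_rot: [-1.574, -0.589, -1.309]
force: [0.5, 2.2, 0.6]
grip_width: -0.0002
```

```bash
python3 look.py l8; python3 front.py l8; python3 tip.py .564 -.140 .145 .6
```

```text
10.25 [ 0.5319 -0.0257  0.1142] [0.51 2.21 0.58]
top 667 opening outer-ish [0.1311 0.138  0.1444] lat [-0.1172  0.1132] slope deg -0.1
wrist 16741 opening outer-ish [0.1348 0.1461 0.148 ] lat [-0.0038  0.1076] slope deg -0.43
side 342 opening outer-ish [0.1363 0.1474 0.153 ] lat [-0.116   0.1147] slope deg 0.15
t 10.4 pos [ 0.5315 -0.0266  0.1141] tip [ 0.5263 -0.0067  0.1449] F [-0.66 -0.38 -0.41]
shift cm [11.55  7.69  0.25] rotvec [ 0.002  0.002 -0.01 ] tcp [ 0.569 -0.16   0.114]
```

View pics/l8.png

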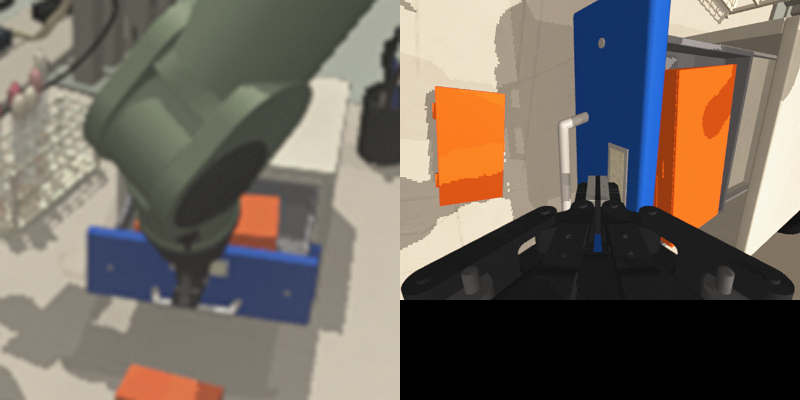

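>>> {"api": "arm_command", "payload": {
  "moves": [
    {"rx":0,"ry":0,"rz":0,"x":0.5,"y":0.33,"z":0,"gripper":-1},
    {"rx":0,"ry":0,"rz":0,"x":1.2,"y":0.8,"z":0,"gripper":-1},
    {"rx":0,"ry":0,"rz":0,"x":1.9,"y":1.27,"z":0,"gripper":-1},
    {"rx":0,"ry":0,"rz":0,"x":2.6,"y":1.73,"z":0,"gripper":-1},
    {"rx":0,"ry":0,"rz":0,"x":3.3,"y":2.2,"z":0,"gripper":-1}
  ]
}}

```text
clock: 10.82
position: [0.5419, -0.0653, 0.1142]
tool_rot: [-1.574, -0.589, -1.311]
force: [0.4, 2.4, -1.6]
grip_width: -0.0
```

>>> {"api": "arm_command", "payload": {
  "moves": [
    {"rx":0,"ry":0,"rz":0,"x":0.7,"y":0.47,"z":0,"gripper":-1},
    {"rx":0,"ry":0,"rz":0,"x":1.4,"y":0.94,"z":0,"gripper":-1},
    {"rx":0,"ry":0,"rz":0,"x":2.1,"y":1.4,"z":0,"gripper":-1},
    {"rx":0,"ry":0,"rz":0,"x":2.8,"y":1.87,"z":0,"gripper":-1},
    {"rx":0,"ry":0,"rz":0,"x":3.5,"y":2.33,"z":0,"gripper":-1}
  ]
}}

```text
clock: 11.23
position: [0.5526, -0.1059, 0.1142]
tool_rot: [-1.574, -0.589, -1.311]
force: [-0.2, 2.1, -1.7]
grip_width: -0.0001
```

```bash
python3 look.py l9; python3 front.py l9; python3 tip.py .564 -.140 .145 .6
```

```text
11.2333 [ 0.5526 -0.1059  0.1142] [-0.23  2.05 -1.68]
top 646 opening outer-ish [0.0483 0.0557 0.0616] lat [-0.1177  0.113 ] slope deg -0.04
wrist 16550 opening outer-ish [0.0518 0.0629 0.0647] lat [-0.0044  0.1073] slope deg -0.48
side 327 opening outer-ish [0.0535 0.0651 0.0701] lat [-0.1154  0.1118] slope deg 0.21
t 11.38 pos [ 0.5524 -0.106   0.1144] tip [ 0.5472 -0.0861  0.1452] F [-0.62 -1.02  0.01]
shift cm [4.71 3.15 0.26] rotvec [ 0.002  0.002 -0.01 ] tcp [ 0.569 -0.16   0.114]
```

View pics/l9.png

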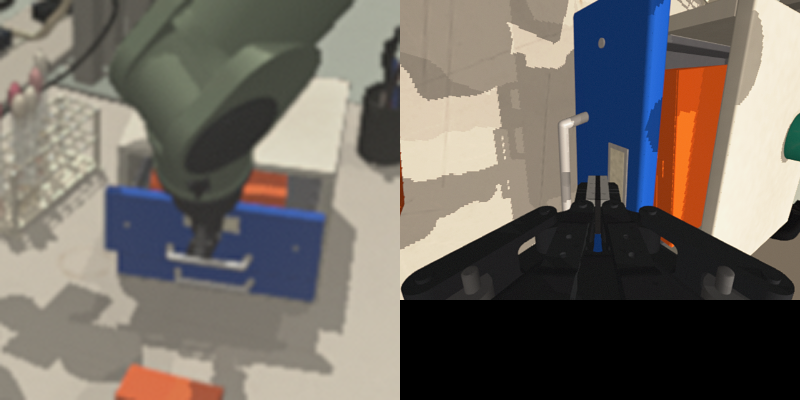

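Run:
```python
import numpy as np
P=np.load('l9_wrist.npy'); v,u=np.mgrid[0:480,0:640]
pos=np.array([.5526,-.1059,.1142])
nn=np.array([-.254,.967]);o=np.array([.5995,-.2721])
a=(P[...,:2]-o)@nn
for (uu,vv) in [(512,355) ,(520,345),(505,340),(535,360),(330,300),(350,310),(560,400),(620,460),(400,345),(420,360),(460,380),(520,415),(630,440)]:
    print(uu,vv,(a[vv,uu]-.12).round(4),P[vv,uu].round(4))
```

```text
512 355 -0.0207 [ 0.5342 -0.1865  0.1888]
520 345 -0.0283 [ 0.5391 -0.1931  0.1886]
505 340 -0.013 [ 0.5429 -0.1763  0.1875]
535 360 -0.0494 [ 0.5276 -0.218   0.1893]
330 300 0.0801 [ 0.5566 -0.0764  0.1643]
350 310 0.0737 [ 0.5542 -0.0837  0.1688]
560 400 -0.1105 [ 0.4858 -0.2922  0.1882]
620 460 0.0743 [ 0.5592 -0.0818  0.2507]
400 345 0.081 [ 0.5573 -0.0754  0.2009]
420 360 0.0818 [ 0.5572 -0.0745  0.209 ]
460 380 0.0804 [ 0.5581 -0.0757  0.2204]
520 415 0.0793 [ 0.5582 -0.0768  0.2346]
630 440 -1.6534 [-0.1785 -2.0622  0.0348]
```

>>> {"api": "arm_command", "payload": {
  "moves": [
    {"rx":0,"ry":0,"rz":0,"x":0.7,"y":0.47,"z":0,"gripper":-1},
    {"rx":0,"ry":0,"rz":0,"x":1.4,"y":0.94,"z":0,"gripper":-1},
    {"rx":0,"ry":0,"rz":0,"x":2.1,"y":1.4,"z":0,"gripper":-1},
    {"rx":0,"ry":0,"rz":0,"x":2.8,"y":1.87,"z":0,"gripper":-1},
    {"rx":0,"ry":0,"rz":0,"x":3.5,"y":2.33,"z":0,"gripper":-1}
  ]
}}

```text
clock: 11.8
position: [0.5635, -0.1465, 0.1144]
tool_rot: [-1.574, -0.589, -1.311]
force: [0.9, 2.3, -1.0]
grip_width: -0.0
```

>>> {"api": "arm_command", "payload": {
  "moves": [
    {"rx":0,"ry":0,"rz":0,"x":0.3,"y":0.2,"z":0,"gripper":-1},
    {"rx":0,"ry":0,"rz":0,"x":0.6,"y":0.4,"z":0,"gripper":-1},
    {"rx":0,"ry":0,"rz":0,"x":0.9,"y":0.6,"z":0,"gripper":-1},
    {"rx":0,"ry":0,"rz":0,"x":1.1,"y":0.73,"z":0,"gripper":-1}
  ]
}}

```text
clock: 12.13
position: [0.5665, -0.1588, 0.1144]
tool_rot: [-1.574, -0.589, -1.311]
force: [-0.7, 1.3, 0.7]
grip_width: 0.0003
```

```bash
python3 look.py l10; python3 front.py l10; python3 tip.py .564 -.140 .145 .6
```

```text
12.1333 [ 0.5665 -0.1588  0.1144] [-0.73  1.32  0.68]
top 679 opening outer-ish [-0.0041  0.0043  0.0101] lat [-0.1178  0.1124] slope deg 0.1
wrist 16840 opening outer-ish [-0.0017  0.0096  0.0114] lat [-0.0038  0.1071] slope deg -0.63
side 323 opening outer-ish [-0.0004  0.0104  0.016 ] lat [-0.1138  0.1148] slope deg -0.01
t 12.28 pos [ 0.5666 -0.1585  0.1144] tip [ 0.5614 -0.1386  0.1452] F [-0.39  1.1  -0.19]
shift cm [0.19 0.13 0.22] rotvec [ 0.001  0.003 -0.011] tcp [ 0.569 -0.16   0.114]
```

View pics/l10.png

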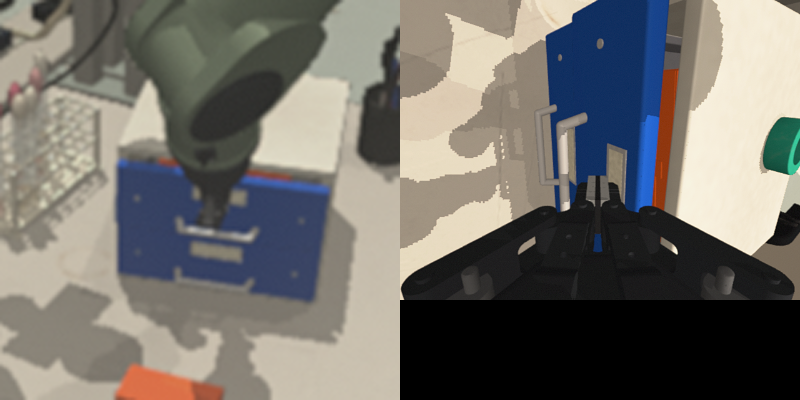

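>>> {"api": "arm_command", "payload": {
  "moves": [
    {"rx":0,"ry":0,"rz":0,"x":0.2,"y":0.13,"z":0,"gripper":-1},
    {"rx":0,"ry":0,"rz":0,"x":0.35,"y":0.23,"z":0,"gripper":-1},
    {"rx":0,"ry":0,"rz":0,"x":0.5,"y":0.33,"z":0,"gripper":-1}
  ]
}}

```text
clock: 12.53
position: [0.5683, -0.1641, 0.1144]
tool_rot: [-1.574, -0.589, -1.31]
force: [-0.7, 1.9, -0.7]
grip_width: 0.0001
```

>>> {"api": "arm_command", "payload": {
  "moves": [
    {"rx":0,"ry":0,"rz":0,"x":0.15,"y":0.1,"z":0,"gripper":-1},
    {"rx":0,"ry":0,"rz":0,"x":0.25,"y":0.17,"z":0,"gripper":-1}
  ]
}}

```text
clock: 12.7
position: [0.569, -0.1673, 0.1144]
tool_rot: [-1.574, -0.589, -1.31]
force: [0.9, 1.7, 0.2]
grip_width: 0.0001
```

>>> {"api": "arm_command", "payload": {
  "moves": [
    {"rx":0,"ry":0,"rz":0,"x":0.1,"y":0.07,"z":0,"gripper":-1},
    {"rx":0,"ry":0,"rz":0,"x":0.15,"y":0.1,"z":0,"gripper":-1}
  ]
}}

```text
clock: 12.87
position: [0.5695, -0.1688, 0.1144]
tool_rot: [-1.574, -0.589, -1.31]
force: [-1.2, 5.7, 0.4]
grip_width: 0.0
```

>>> {"api": "arm_command", "payload": {
  "moves": [
    {"rx":0,"ry":0,"rz":0,"x":0.1,"y":0.07,"z":0,"gripper":-1}
  ]
}}

```text
clock: 12.95
position: [0.5697, -0.1691, 0.1142]
tool_rot: [-1.574, -0.588, -1.31]
force: [-8.7, 16.2, 9.7]
grip_width: 0.0001
```

```bash
python3 look.py l11; python3 front.py l11
```

```text
12.95 [ 0.5697 -0.1691  0.1142] [-8.71 16.19  9.66]
top 655 opening outer-ish [-0.0132 -0.005   0.0005] lat [-0.118  0.114] slope deg -0.01
wrist 16904 opening outer-ish [-0.0117 -0.0006  0.0013] lat [-0.003   0.1074] slope deg -0.8
side 324 opening outer-ish [-0.0108  0.      0.0059] lat [-0.1148  0.1144] slope deg -0.1
```

View pics/l11.png

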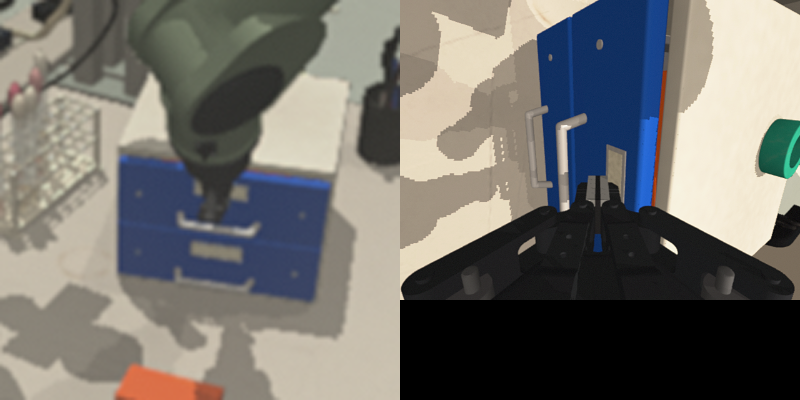

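```bash
cat > cmp.py <<'E'
import numpy as np,cv2,sys
n=sys.argv[1]
for c in ('wrist','side'):
    P=np.load(f'{n}_{c}.npy'); h=cv2.cvtColor(cv2.imread(f'pics/{n}_{c}.png'),cv2.COLOR_BGR2HSV)
    b=(h[...,0]>98)&(h[...,0]<128)&(h[...,1]>110)&(P[...,0]>.42)&(P[...,0]<.72)&(abs(P[...,1]+.156)<.1)
    nn=np.array([-.254,.967]);e=np.array([.967,.254]);o=np.array([.5995,-.2721]); a=(P[...,:2]-o)@nn-.12; z=P[...,2]; l=(P[...,:2]-o)@e
    for lab,z0,z1 in (('up',.105,.172),('low',.015,.085)):
        k=b&(z>z0)&(z<z1)&(l>.05)
        if k.sum()>20: print(c,lab,k.sum(),np.percentile(a[k],[10,50,90]).round(4))
E
python3 cmp.py l11
```

```text
wrist up 17510 [-0.0001  0.0004  0.0009]
wrist low 5346 [0.     0.0004 0.0007]
side up 365 [-0.0021  0.0014  0.0042]
side low 182 [-0.0018  0.0009  0.0038]
```

The upper and lower fronts are flush to within 0.5 mm, and the force rose at the end stop, so the drawer is shut. Now I retract along the reverse of the push.

>>> {"api": "arm_command", "payload": {
  "moves": [
    {"rx":0,"ry":0,"rz":0,"x":-0.8,"y":-0.55,"z":0,"gripper":-1},
    {"rx":0,"ry":0,"rz":0,"x":-2.4,"y":-1.6,"z":0,"gripper":-1},
    {"rx":0,"ry":0,"rz":0,"x":-4.8,"y":-3.2,"z":0,"gripper":-1},
    {"rx":0,"ry":0,"rz":0,"x":-5.5,"y":-6.5,"z":0,"gripper":-1},
    {"rx":0,"ry":0,"rz":0,"x":-4,"y":-9.5,"z":0,"gripper":-1}
  ]
}}

```text
clock: 13.52
position: [0.5461, -0.0824, 0.1695]
tool_rot: [-1.58, -0.587, -1.303]
force: [0.6, 0.6, 0.9]
grip_width: -0.0
```

>>> {"api": "arm_command", "payload": {
  "moves": [
    {"rx":0,"ry":0,"rz":0,"x":0,"y":0,"z":0,"gripper":-1},
    {"rx":0,"ry":0,"rz":0,"x":0,"y":0,"z":0,"gripper":-1},
    {"rx":0,"ry":0,"rz":0,"x":0,"y":0,"z":0,"gripper":-1}
  ]
}}

```text
clock: 13.77
position: [0.5477, -0.087, 0.1711]
tool_rot: [-1.574, -0.59, -1.311]
force: [0.5, -0.5, -0.0]
grip_width: 0.0002
```

```bash
python3 look.py l12; python3 cmp.py l12; python3 front.py l12
```

```text
13.7667 [ 0.5477 -0.087   0.1711] [ 0.55 -0.53 -0.01]
wrist up 7995 [0.     0.0007 0.0013]
wrist low 3598 [0.0001 0.0007 0.0012]
side up 361 [-0.0016  0.0013  0.0043]
side low 152 [-0.0013  0.0018  0.0049]
top 739 opening outer-ish [-0.0131 -0.0051  0.0004] lat [-0.1166  0.1129] slope deg 0.02
wrist 8363 opening outer-ish [-0.011  -0.      0.0017] lat [-0.0582  0.1174] slope deg -0.07
side 308 opening outer-ish [-0.0118 -0.      0.0053] lat [-0.1149  0.1146] slope deg 0.08
```

View pics/l12_wrist.png

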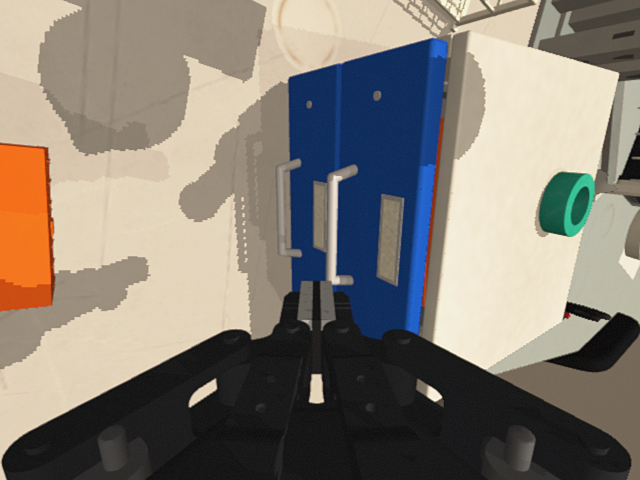

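View pics/l12_side.png

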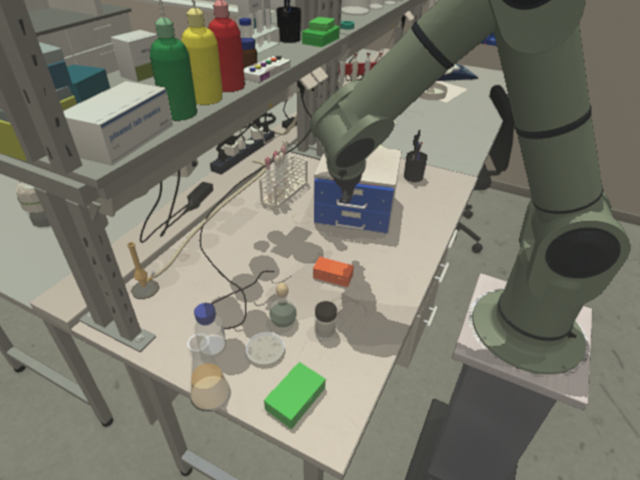

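View pics/l12_top.png

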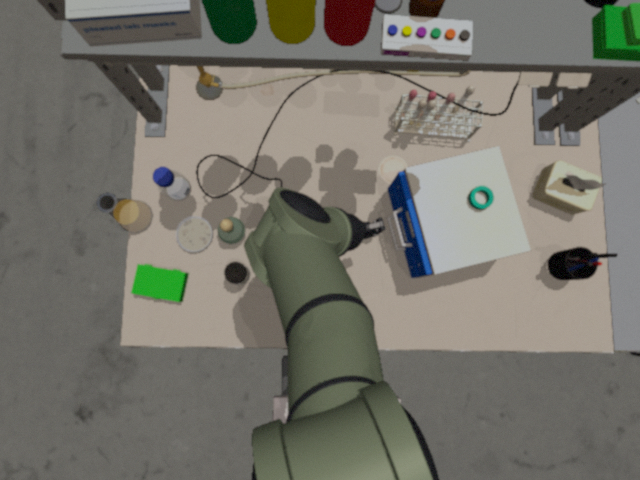

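Run:
```python
import numpy as np,cv2
for n in ('l10','l12'):
    P=np.load(n+'_wrist.npy'); h=cv2.cvtColor(cv2.imread(f'pics/{n}_wrist.png'),cv2.COLOR_BGR2HSV)
    m=((h[...,0]<16)&(h[...,1]>150)); m[:,:400]=0; m=cv2.erode(m.astype(np.uint8),np.ones((3,3)))>0; p=P[m]; nn=np.array([-.254,.967]);o=np.array([.5995,-.2721])
    print(n,len(p),np.percentile(p[:,2],[5,25,50,75,95]).round(4),np.percentile((p[:,:2]-o)@nn-.12,[5,50,95]).round(4))
from workcell import bot
bot.job_done(); print(bot.observe()['clock'])
```

```text
l10 4242 [0.1457 0.1503 0.1531 0.1562 0.1601] [-0.0452 -0.0388 -0.0347]
l12 104 [0.143  0.1464 0.151  0.153  0.1545] [-0.0591 -0.0493 -0.0446]
the job is handed in; nothing more can be done
the job is handed in; nothing more can be done
```

The tip box is closed and its drawer is pushed fully shut, and I handed the job in at about 13.8 s of the 48 s allowed.

**Lid:** I pushed it over from behind with shut fingertips, then pressed it down from above. Afterwards the lid measured flat at about 162–165 mm above the worktop over its whole depth, against 163 mm expected when closed.

**Drawer:** Only after that did I push the front in until the force rose at the end stop. The upper and lower fronts are flush within about 0.5 mm. After retracting, the force was about zero and the drawer had stayed shut. The orange still visible through the slot above the drawer front lies below 160 mm, so the lid is still down. In the final side and top pictures the tape, flask, jar, dish, green box, bottle and small orange box look undisturbed.

Some things went less well or disagreed with what was given:
- **Fingertip position:** the fingertips end about 36–40 mm behind the reported TCP. I saw this in the wrist and side depth images, confirmed it by contact, and corrected for it.
- **Press on the lid:** the final press was heavier than I meant. It peaked at about 50 N on the wrist, through the fingertips, and I backed off at once.
- **Early drawer movement:** that press also slid the drawer in by about 14 mm, before the intended push. I only know this happened between the picture with the lid half down and the one with it closed.
- **Drawer measurement:** the top camera puts the drawer front about 5 mm off the side and wrist readings, which agree with each other. The top camera showed about the same offset earlier in the job too.

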